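# Charge a milling jar and hold its cover for bolting

### The job

Scoop up all four grinding balls from the yellow box with the scoop, tip them into the open milling jar, and put the scoop back in the yellow box, lying on its pan. Then take the jar's cover by its handle and hold it level, hovering about a centimetre above the jar's flange without touching it, each of its corner holes right over a threaded hole so that a colleague can start the screws. Finish while holding it there, still; leave the timer, cup, dropper bottle and marker alone.

Things in the scene. Friction and masses are not known exactly. Their poses are not given: they have to be found in the camera images.
- jar: fixed open steel milling jar in a grey bench clamp. Origin: centre of the underside of the 118 mm square clamp base. Flange on top: 110 mm square, 12 mm thick, sides along the jar's x and y, top face 92 mm above the origin; below it a round pot 82 mm across. Round mouth 72 mm across, black O-ring round it; inner floor 18 mm above the origin. Four 8 mm threaded holes at the flange corners.
- jar_mouth (a point): centre of the jar's mouth, on the flange's top face; axes as the jar's
- jar_hole0 (a point): mouth of the threaded hole at the flange's (+x, +y) corner, 44 mm from the jar's axis in x and in y, on the top face
- jar_hole1 (a point): mouth of the threaded hole at the flange's (-x, +y) corner, 44 mm from the jar's axis in x and in y, on the top face
- jar_hole2 (a point): mouth of the threaded hole at the flange's (-x, -y) corner, 44 mm from the jar's axis in x and in y, on the top face
- jar_hole3 (a point): mouth of the threaded hole at the flange's (+x, -y) corner, 44 mm from the jar's axis in x and in y, on the top face
- cover: the jar's loose cover, 0.28 to 0.42 kg: aluminium plate 110 x 110 x 8 mm lying flat, 10 mm through hole at each corner; origin: centre of its underside. Black bar handle, 14 x 14 mm section, 76 mm long along the cover's x, centred 41 mm above the origin, on two 10 mm posts at x = +-30 mm. Brass gas valve at y = +38 mm, 8 mm thick, 18 mm high. Square hole pattern: any quarter turn fits.
- cover_hole0 (a point): cover hole at the (+x, +y) corner, 44 mm from the middle in x and in y, on the plate's underside
- cover_hole2 (a point): cover hole at the (-x, -y) corner, 44 mm from the middle in x and in y, on the plate's underside
- ball_box: fixed yellow open box for balls and scoop. Inside 150 mm along x, 43 mm along y at the floor, the long walls flaring outward by 4 mm each above 13 mm height; wall tops 25 mm above the origin, 63 mm across outside; origin: centre of its underside, inner floor 3 mm above it. Inner face of the far end wall at x = +75 mm. The scoop lies at its -x end facing +x, the balls lie ahead of it.
- scoop: loose steel hand scoop, 70 g. Flat pan x = -25 to +25 mm, 39 mm wide outside, 36.5 inside, floor 3 mm thick thinning to a lip at the open front x = +25; back and side walls 27 mm high, sides sloping to the front. Origin: underside, middle of the pan. Black handle 14 x 14 mm rises backward from the back wall at 60 degrees to the floor, top at x = -60, z = 84 mm; pinch it across y.
- scoop_grip (a point): point on the axis of the scoop's handle where it is best pinched, at x = -46, z = 60 mm in the scoop's frame; axes as the scoop's
- scoop_lip (a point): middle of the scoop's front lip, on its underside, at x = +25 mm
- ball1: white polished ceramic grinding ball, 15 mm in diameter, 11 g, loose in the box in front of the scoop; slippery (friction about 0.2) and rolling freely; origin at its centre
- ball2: white polished ceramic grinding ball, 15 mm in diameter, 11 g, loose in the box in front of the scoop; slippery (friction about 0.2) and rolling freely; origin at its centre
- ball3: white polished ceramic grinding ball, 15 mm in diameter, 11 g, loose in the box in front of the scoop; slippery (friction about 0.2) and rolling freely; origin at its centre
- ball4: white polished ceramic grinding ball, 15 mm in diameter, 11 g, loose in the box in front of the scoop; slippery (friction about 0.2) and rolling freely; origin at its centre
- bench_timer_1: small white bench timer, 62 x 66 x 23 mm, bystander; origin under its centre
- cup_1: specimen cup with a red lid, 59 mm across, 72 mm high, bystander; origin under its centre
- dropper_1: white dropper bottle, 33 mm across, 78 mm high, bystander; origin under its centre
- marker_1: black and white marker pen lying flat, 135 mm along its y, 17 mm thick, bystander; origin under its centre
Mind the look-alikes: they are no part of the job. What is shaped like the cover but orange is not meant. Leave any turquoise look-alike of the scoop alone.

How it is judged:
By the outcome, as a careful person would: the job done as asked, in the order asked, and still so for the second after the job is handed in, while the arm keeps its last pose, push and grip.
It also fails if it takes over 72 s, if anything falls off the work surface, if the arm or the gripper's body presses on something with over 40 N, if the wrist force passes 120 N, or if a joint passes its speed limit or range.

### The arm

A 6-joint arm with a two-finger parallel gripper is mounted at the origin on a cart in front of the work surface, level with it; the furniture and walls round the work are solid. World frame = base frame: x ahead of the robot, y to its left, z up, the work surface at z = 0. Lengths are in m, angles in degrees, forces in N, time in s.
With the tool pointing down it reaches from about 0.4 to 0.825 m from the base axis. Payload 7 kg.
Tool frame: the origin (TCP) lies at the very end of the fingers, on their centre line; the grasp point (between the pads) lies 19 mm behind it; x points along the fingers, z is the direction in which the jaws open and shut, and the axes are right-handed (so a half turn about x gives the same grasp; the last joint's range is limited). The gripper opens to 88 mm and grips with 3 to 60 N. Pads are 19 mm wide; open, the fingers measure 130 mm over their backs; the gripper's body (78 mm by 193 mm) begins 47 mm behind the grasp point.
Start: joints at [-53.222, 20.546, 0.682, 0, -70.136, -16.507], TCP at [0.234, -0.633, 0.227] pointing down, gripper open.
Joint ranges: [-176.03, 176.03], [-82.01, 121.73], [-58.28, 71.71], [-173.87, 95.51], [-174.79, -0.11], [-173.66, 173.66]. Speed limits (degrees/s): [136.94, 136.94, 172.46, 180, 180, 180].

### API

Orientations are given as [roll, pitch, yaw] about the fixed x, y, z axes, in that order (R = Rz(yaw) Ry(pitch) Rx(roll)).
In Python, from plant import * gives the robot as it stands.
- The arm moves only by the tool arm_command, never from a script. Its argument "commands" is one flat list of numbers, 5 for each row, row after row: the shift along the tool's x, y, z in mm, then the turn about the tool's x in degrees, then the opening in per cent of the stroke, from 0 (shut) to 100 (fully open). A call has 1 to 5 rows; each row shifts and turns the pose as measured when the row begins, along the tool's axes as they then stand; what a row does not reach is not made up. A row lasts 1/8 s, in which the tool goes at most 62.5 mm and 10.7 degrees, less where a joint would pass 70% of its speed; a pose out of reach is approached as far as the arm can. A call is refused whole if a number of a shift passes 62.5 or a number of a turn 10.7, either way. A call with a gripper value outside its range is refused whole. The fingers move at their own pace and stop on an object; the grip force is fixed at half the most. Time passes only in rows, so rows that do not move let the fingers close. It gives the time, the measured TCP pose, the force and the opening at its end, in the units of the state.
- get_obs(): the state, without advancing time (a new reading comes with each control period).
- snapshot(name): name is "side" or "top"; returns a dict with "frame" (384x512x3 uint8, blue, green, red), "fov_y" (degrees; the focal length in pixels is half the picture's height over the tangent of half this angle, whatever the lens; pixels are square), "cx", "cy" (the principal point, pixels), "dist" ([k1, k2, p1, p2, k3] as OpenCV has them; the pictures are not rectified), "world_to_cam" (4x4, takes a point from world to camera coordinates). Camera axes: x right, y up, looking along -z (the intrinsics and any distortion apply to the point x, -y, -z); pixel columns grow to the right and rows downward; lengths in m; the calibration is good to about 2 mm. A picture is of the moment at which its call begins. There is no depth.
- close_job(): hands the job in, once; it reports no verdict.
The state is a dict: "clock": time; "joint_pos": joint angles; "qvel": joint speeds; "tau": joint torques, N m; "tool_pos": TCP position; "orientation": TCP orientation; "force": force on the tool from outside, world axes, zero at the start; "moment": the same for the moment, N m; "opening": finger opening in m.
Only numpy, scipy, OpenCV 4.12 (cv2) and the standard library are available. Lean on these libraries where they do the work, as an engineer would, in place of code of your own. Each camera call takes 0.05 s, during which the arm holds its last target. There are 200 camera calls.

## Working session

There is one attempt and no reset: what is moved stays moved. The work goes in short steps, Python scripts to look and compute and a tool call to move; the robot and the scene stay as the last step left them, time stands still between calls to the robot, and variables do not carry over. Pictures are saved under pics/ and viewed, about 8 in all and at most 12, crops included, and the job is handed in when it is done.

Besides the shell and the picture viewer there is one more tool, called after "Call:" as name(argument=value, ...) on one line, values as JSON. arm_command: Moves the arm, as the interface text tells. Its arguments: {"type":"object","properties":{"commands":{"type":"array"}},"required":["commands"]}

```bash
ls; mkdir -p pics
cat > h.py <<'E'
from plant import *
import numpy as np, cv2
def K(s):
    h,w=s["frame"].shape[:2]; f=h/2/np.tan(np.radians(s["fov_y"]/2))
    return np.array([[f,0,s["cx"]],[0,f,s["cy"]],[0,0,1]])
D=np.diag([1,-1,-1.,1])
def proj(s,P):
    M=D@s["world_to_cam"]; P=np.atleast_2d(P).astype(float)
    return cv2.projectPoints(P,cv2.Rodrigues(M[:3,:3])[0],M[:3,3],K(s),np.array(s["dist"],float))[0][:,0]
def ray(s,uv):
    M=D@s["world_to_cam"]; uv=np.atleast_2d(uv).astype(float)
    n=cv2.undistortPoints(uv[:,None],K(s),np.array(s["dist"],float))[:,0]
    d=np.c_[n,np.ones(len(n))]@M[:3,:3]; o=-M[:3,:3].T@M[:3,3]
    return o,d
def onz(s,uv,z):
    o,d=ray(s,uv); return o+d*((z-o[2])/d[:,2])[:,None]
def tri(s1,u1,s2,u2):
    o1,d1=ray(s1,u1);o2,d2=ray(s2,u2);out=[]
    for a,b in zip(d1,d2):
        t=np.linalg.lstsq(np.c_[a,-b],o2-o1,rcond=None)[0]
        p,q=o1+a*t[0],o2+b*t[1]; out.append(np.r_[(p+q)/2,np.linalg.norm(p-q)])
    return np.array(out)
E
python3 - <<'E'
from h import *
for n in("top","side"):
    s=snapshot(n); cv2.imwrite(f"pics/{n}0.png",s["frame"]); M=s["world_to_cam"]
    print(n,s["fov_y"],s["cx"],s["cy"],s["dist"],-M[:3,:3].T@M[:3,3])
    np.save(f"{n}0.npy",s,allow_pickle=True)
print(get_obs())
E
```

```text
pics
top 42.8934380001248 257.06944188560016 193.32205832402622 [-0.11020407  0.          0.          0.          0.        ] [ 0.40349242 -0.19092899  1.79844613]
side 50.25186331298944 259.05860991482683 185.031940641631 [-0.12956345  0.          0.          0.          0.        ] [ 0.2310822  -1.39624657  1.13858986]
{'clock': 0.1, 'joint_pos': array([-5.32208342e+01,  2.05859861e+01,  6.37254552e-01, -1.72808420e-02,
       -7.01348716e+01, -1.65065334e+01]), 'qvel': array([ 0.04399693, -0.1479528 ,  0.15060471, -0.02069387,  0.00557932,
        0.00212379]), 'tau': array([-1.26188821e-03, -5.84164310e+01,  2.93749791e+01,  7.01554924e+00,
        1.01432964e-02, -5.50372965e-05]), 'tool_pos': array([ 0.23368927, -0.63278015,  0.22571955]), 'orientation': array([  5.51114646,  89.91483264, 115.77789478]), 'force': array([0.53356758, 0.08076027, 0.71525068]), 'moment': array([ 0.00977321, -0.00140631, -0.03826847]), 'opening': 0.087669440109958}
```

View pics/top0.png

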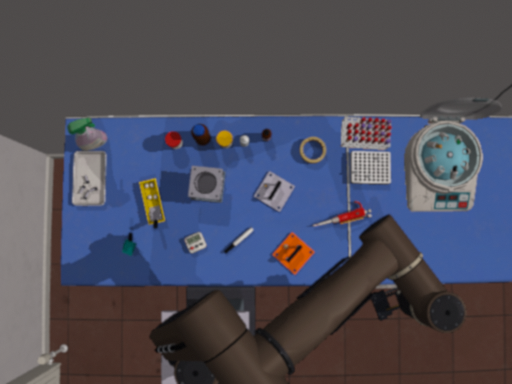

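View pics/side0.png

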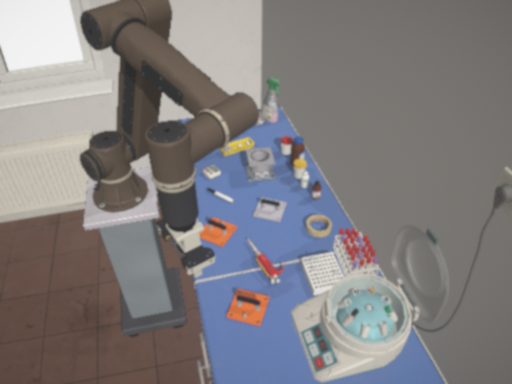

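Run:
```python
from h import *
s=np.load("top0.npy",allow_pickle=True).item(); t=np.load("side0.npy",allow_pickle=True).item()
f=s["frame"]; a=cv2.resize(f[150:232,120:300],None,fx=4.4,fy=4.4,interpolation=cv2.INTER_CUBIC)
g=t["frame"]; b=cv2.resize(g[130:230,200:330],None,fx=2.3,fy=2.3,interpolation=cv2.INTER_CUBIC)
c=np.zeros((595,800,3),np.uint8); c[:a.shape[0],:a.shape[1]]=a[:, :800]; c[362:362+b.shape[0],:b.shape[1]]=b
# yellow box zoomed further
d=cv2.resize(f[172:232,130:172],None,fx=3.9,fy=3.9,interpolation=cv2.INTER_CUBIC); c[361:361+d.shape[0],320:320+d.shape[1]]=d
cv2.imwrite("pics/z0.png",c)
for n,uv,z in(("box",[151,202],.025),("jar",[206,183],.092),("cover",[273,191],.008),("or",[293,253],.008)):
    print(n,onz(s,uv,z))
for nm,q in(("top",s),("side",t)):
    hsv=cv2.cvtColor(q["frame"],cv2.COLOR_BGR2HSV)
    m=cv2.inRange(hsv,(20,120,90),(35,255,255)); k,l,st,ce=cv2.connectedComponentsWithStats(m)
    for i in range(1,k):
        if st[i,4]>30: 
            pts=np.argwhere(l==i)[:,::-1].astype(np.float32); r=cv2.minAreaRect(pts); print(nm,st[i],ce[i],cv2.boxPoints(r).round(1).tolist())
            print(onz(q,cv2.boxPoints(r),.025).round(4).tolist())
```

```text
box [[0.54592679 0.19230858 0.025     ]]
jar [[ 0.60692269 -0.01598564  0.092     ]]
cover [[ 0.58622468 -0.25446522  0.008     ]]
or [[ 0.35871597 -0.32581386  0.008     ]]
top [216 131  16  16 191] [223.96335079 138.36649215] [[214.0, 138.0], [224.0, 128.0], [234.5, 138.5], [224.5, 148.5]]
[[0.7822, -0.0375, 0.025], [0.8197, -0.0743, 0.025], [0.7799, -0.1133, 0.025], [0.7426, -0.0765, 0.025]]
top [139 179  26  45 510] [150.77843137 197.91764706] [[138.5, 181.8000030517578], [155.39999389648438, 177.89999389648438], [165.10000610351562, 220.3000030517578], [148.1999969482422, 224.10000610351562]]
[[0.6206, 0.2399, 0.025], [0.6345, 0.1773, 0.025], [0.4789, 0.1396, 0.025], [0.465, 0.2015, 0.025]]
side [222 138  31  17 198] [238.50505051 145.80808081] [[220.39999389648438, 145.39999389648438], [250.60000610351562, 137.0], [253.3000030517578, 146.60000610351562], [223.10000610351562, 155.0]]
[[0.4767, 0.2045, 0.025], [0.6335, 0.2382, 0.025], [0.6257, 0.1553, 0.025], [0.474, 0.1248, 0.025]]
side [293 159  13   9  86] [299.24418605 163.06976744] [[293.0, 159.0], [305.0, 159.0], [305.0, 167.0], [293.0, 167.0]]
[[0.777, 0.0143, 0.025], [0.8304, 0.0007, 0.025], [0.8098, -0.0558, 0.025], [0.7578, -0.0425, 0.025]]
```

View pics/z0.png

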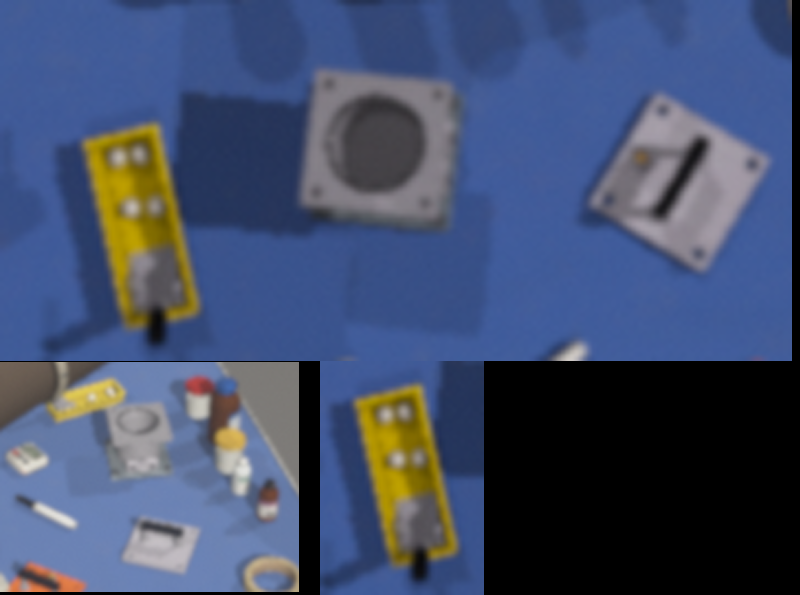

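```bash
cat >> h.py <<'E'
def dark(q,uv,r=3):
    g=cv2.cvtColor(q["frame"],cv2.COLOR_BGR2GRAY).astype(float)
    u,v=np.array(uv,float)
    for _ in range(6):
        yy,xx=np.mgrid[int(round(v))-r:int(round(v))+r+1,int(round(u))-r:int(round(u))+r+1]
        p=g[yy,xx]; w=np.clip(np.percentile(p,60)-p,0,None); w[(xx-u)**2+(yy-v)**2>(r+.3)**2]=0
        if w.sum()==0: break
        u,v=(w*xx).sum()/w.sum(),(w*yy).sum()/w.sum()
    return [u,v]
def square(q,uvs,z):
    P=onz(q,[dark(q,u) for u in uvs],z)[:,:2]; c=P.mean(0); d=P-c
    a=np.degrees(np.arctan2(d[:,1],d[:,0])); yaw=((a-45+45)%90)-45
    return c.round(4),a.round(1),np.linalg.norm(d,axis=1).round(4)
def psi():
    o=get_obs(); r=o["orientation"]; return r[2]-r[0]*np.sign(np.sin(np.radians(r[1])))
def togo(T,ps=None):
    o=get_obs(); a=np.radians(psi()); d=(np.array(T)-o["tool_pos"])*1000
    y=np.array([-np.sin(a),np.cos(a)]); z=np.array([np.cos(a),np.sin(a)])
    print("t",round(o["clock"],2),"pos",o["tool_pos"].round(4),"psi",round(np.degrees(a),2),"open",round(o["opening"]*1000,1),"F",o["force"].round(1))
    print("shift mm",np.round([-d[2],d[:2]@y,d[:2]@z],1),"turn",None if ps is None else round((np.degrees(a)-ps+180)%360-180,2))
E
python3 - <<'E'
from h import *
s=np.load("top0.npy",allow_pickle=True).item(); t=np.load("side0.npy",allow_pickle=True).item()
z=lambda x,y:[120-.39+x/4.4,150-.39+y/4.4]
print("jar",square(s,[z(328,84),z(440,97),z(424,203),z(316,191)],.092))
print("cov",square(s,[z(662,110),z(752,163),z(697,253),z(608,199)],.008))
g=cv2.cvtColor(s["frame"],cv2.COLOR_BGR2GRAY)
def blob(x0,x1,y0,y1,th,zz):
    m=(g[y0:y1,x0:x1]<th).astype(np.uint8); k,l,st,ce=cv2.connectedComponentsWithStats(m)
    i=1+np.argmax(st[1:,4]); p=np.argwhere(l==i)[:,::-1].astype(np.float32)+[x0,y0]; p=p.astype(np.float32)
    c,sz,_=r=cv2.minAreaRect(p); bp=cv2.boxPoints(r); print(st[i,4],sz,onz(s,c,zz)[0],onz(s,p.mean(0),zz)[0]); print(onz(s,bp,zz)[:,:2].round(4).tolist())
blob(264,284,178,203,55,.045)
blob(148,162,216,230,60,.07)
# box axes: pixels -> box frame for balls, scoop
c=np.array([.550,.1896]); a=np.radians(13.7); R=np.array([[np.cos(a),np.sin(a)],[-np.sin(a),np.cos(a)]])
hsv=cv2.cvtColor(s["frame"],cv2.COLOR_BGR2HSV)
m=cv2.inRange(hsv,(0,0,150),(179,90,255))[175:215,135:170]; k,l,st,ce=cv2.connectedComponentsWithStats(m)
for i in range(1,k): print("white",st[i,4],((onz(s,ce[i]+[135,175],.0105)[0,:2]-c)@R.T*1000).round(1))
for nm,u,zz in(("handle end",z(156,343),.084),("pan front",z(152,248),.008),("pan back",z(160,308),.03)): print(nm,((onz(s,u,zz)[0,:2]-c)@R.T*1000).round(1))
togo([.5,-.3,.2],103.7)
E
```

```text
jar (array([ 0.5975, -0.0133]), array([  46.1,  -53.9, -144.1,  133.2]), array([0.0817, 0.0844, 0.0718, 0.0705]))
cov (array([ 0.5834, -0.2524]), array([  15.6,  -76.8, -175.5,  113.1]), array([0.0808, 0.083 , 0.0696, 0.0701]))
43 (2.3566598892211914, 18.85327911376953) [ 0.58549835 -0.2577557   0.045     ] [ 0.58715082 -0.25830777  0.045     ]
[[0.5581, -0.237], [0.6173, -0.2712], [0.613, -0.2786], [0.5538, -0.2443]]
39 (9.0, 4.0) [0.46571837 0.16710972 0.07      ] [0.46321647 0.16652608 0.07      ]
[[0.4817, 0.1745], [0.4817, 0.1602], [0.4498, 0.1597], [0.4498, 0.1741]]
white 9 [62.7  8. ]
white 2 [61.9 -8. ]
white 10 [18.7  7.5]
white 1 [-22.2  14.9]
handle end [-102.4   -1.6]
pan front [-18.3  -1.3]
pan back [-70.9  -0.8]
t 0.1 pos [ 0.2337 -0.6328  0.2257] psi 110.27 open 87.7 F [0.5 0.1 0.7]
shift mm [  25.7 -365.1  219.9] turn 6.57
```

Call:
arm_command(commands=[0,-52,31,3,100,0,-52,31,3,100,0,-52,31,0,100,0,-52,31,0,100,0,-52,31,0,100])

```text
clock: 0.72
tool_pos: [0.443, -0.4089, 0.2227]
orientation: [28.2, 89.7, 131.8]
force: [0.8, -1.6, 0.1]
opening: 0.0875
```

```bash
cat >> h.py <<'E'
def dark(q,uv,r=1.6,k=8):
    g=cv2.cvtColor(q["frame"],cv2.COLOR_BGR2GRAY); u,v=uv; x0,y0=int(u)-8,int(v)-8
    p=cv2.resize(g[y0:y0+17,x0:x0+17],None,fx=k,fy=k,interpolation=cv2.INTER_CUBIC).astype(float)
    yy,xx=np.mgrid[:p.shape[0],:p.shape[1]]; X=x0+(xx+.5)/k-.5; Y=y0+(yy+.5)/k-.5
    near=(X-u)**2+(Y-v)**2<r*r; i=np.argmin(np.where(near,p,999)); U,V=X.flat[i],Y.flat[i]
    n=(X-U)**2+(Y-V)**2<1.3**2; w=np.clip(p[n].mean()-p[n],0,None)
    return [(w*X[n]).sum()/w.sum(),(w*Y[n]).sum()/w.sum()]
E
python3 - <<'E'
from h import *
s=np.load("top0.npy",allow_pickle=True).item()
z=lambda x,y:[120-.39+x/4.4,150-.39+y/4.4]
for n,L,h in(("jar",[z(328,84),z(440,97),z(424,203),z(316,191)],.092),("cov",[z(662,110),z(752,163),z(697,253),z(608,199)],.008)):
    print(n,square(s,L,h)); P=onz(s,L,h)[:,:2]; d=P-P.mean(0); print(P.mean(0),np.degrees(np.arctan2(d[:,1],d[:,0])).round(1),np.linalg.norm(d,axis=1))
togo([.5,-.15,.2],103.7)
E
```

```text
jar (array([ 0.6101, -0.0132]), array([  38.9,  -51.2, -141.3,  128.9]), array([0.062 , 0.0624, 0.0619, 0.0622]))
[ 0.60960043 -0.01342149] [  39.4  -53.4 -141.6  128. ] [0.06258099 0.0627286  0.06104606 0.061592  ]
cov (array([ 0.5867, -0.259 ]), array([  13.4,  -76.4, -166.6,  103.9]), array([0.0624, 0.0619, 0.0621, 0.0619]))
[ 0.58704306 -0.25853913] [  13.5  -76.1 -167.   103.8] [0.06182505 0.06252053 0.0619391  0.06194012]
t 0.72 pos [ 0.443  -0.4089  0.2227] psi 103.61 open 87.5 F [ 0.8 -1.6  0.1]
shift mm [  22.7 -116.3  238.3] turn -0.09
```

Call:
arm_command(commands=[0,-23,48,0,50,0,-23,48,0,50,0,-23,48,0,50,0,-23,48,0,50,0,-23,48,0,50])

```text
clock: 1.35
tool_pos: [0.5003, -0.1394, 0.2213]
orientation: [38.5, 89.5, 142.1]
force: [0.9, -0.2, 0.4]
opening: 0.0457
```

Call:
arm_command(commands=[0,-9,60,0,50,0,-9,60,0,50,0,-9,60,0,50,0,-9,60,0,50,0,-7,50,0,50])

```text
clock: 1.98
tool_pos: [0.4715, 0.1619, 0.2225]
orientation: [40.7, 89.4, 144.4]
force: [0.7, -0.9, -1.3]
opening: 0.0439
```

Run:
```python
from h import *
togo([.4657,.168,.1],103.8)
```

```text
t 1.98 pos [0.4715 0.1619 0.2225] psi 103.68 open 43.9 F [ 0.7 -0.9 -1.3]
shift mm [122.5   4.2   7.3] turn -0.12
```

Call:
arm_command(commands=[40,4,7,0,50,40,0,0,0,50,20,0,0,0,50,20,0,0,0,50,0,0,0,0,50])

```text
clock: 2.6
tool_pos: [0.4634, 0.1729, 0.0987]
orientation: [42.0, 89.4, 146.1]
force: [-0.2, -0.2, 0.3]
opening: 0.0434
```

Run:
```python
from h import *
togo([.4657,.168,.044],103.8)
s=snapshot("top"); t=snapshot("side")
a=cv2.resize(s["frame"][170:240,120:190],None,fx=5.6,fy=5.6,interpolation=cv2.INTER_CUBIC)
b=cv2.resize(t["frame"][110:180,195:265],None,fx=5.6,fy=5.6,interpolation=cv2.INTER_CUBIC)
cv2.imwrite("pics/a1.png",np.hstack([a,b]))
print(proj(s,[.4657,.168,.063])-[120,170],proj(t,[.4657,.168,.063])-[195,110])
```

```text
t 2.6 pos [0.4634 0.1729 0.0987] psi 104.06 open 43.4 F [-0.2 -0.2  0.3]
shift mm [54.7 -1.  -5.4] turn 0.26
[[35.1546561  53.57569712]] [[24.15320527 33.30027331]]
```

View pics/a1.png

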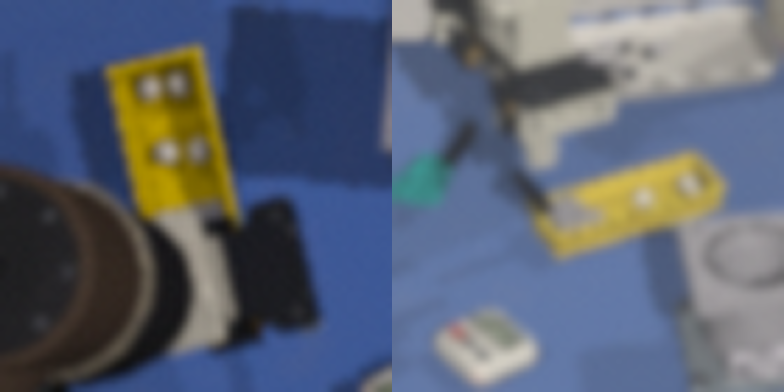

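Call:
arm_command(commands=[20,-1,-5,0,50,20,0,0,0,50,12,0,0,0,50,3,0,0,0,50,0,0,0,0,50])

```text
clock: 3.32
tool_pos: [0.4703, 0.1719, 0.0494]
orientation: [-23.7, 89.2, 80.4]
force: [0.2, 0.1, 0.3]
opening: 0.0439
```

Run:
```python
from h import *
togo([.4657,.168,.044],103.8)
```

```text
t 3.33 pos [0.4703 0.1719 0.0494] psi 104.12 open 43.9 F [0.2 0.1 0.3]
shift mm [ 5.4  5.4 -2.7] turn 0.32
```

Call:
arm_command(commands=[3,3,-2,0,50,2,2,-1,0,50,0,0,0,0,50])

```text
clock: 3.7
tool_pos: [0.4664, 0.168, 0.0452]
orientation: [-29.2, 89.1, 75.0]
force: [0.5, -0.1, 0.4]
opening: 0.0438
```

Run:
```python
from h import *
for i in range(3):
    togo([.4657,.168,.044],103.8); snapshot("top")
```

```text
t 3.7 pos [0.4664 0.168  0.0452] psi 104.14 open 43.8 F [ 0.5 -0.1  0.4]
shift mm [1.2 0.7 0.1] turn 0.34
t 3.75 pos [0.4666 0.1681 0.0453] psi 104.14 open 44.0 F [-0.1 -0.3 -0.7]
shift mm [1.3 0.9 0.1] turn 0.34
t 3.8 pos [0.4667 0.1682 0.0453] psi 104.14 open 43.6 F [ 0.2 -0.3  0.8]
shift mm [1.3 1.  0. ] turn 0.34
```

Call:
arm_command(commands=[0,0,0,0,0,0,0,0,0,0,0,0,0,0,0,0,0,0,0,0])

```text
clock: 4.35
tool_pos: [0.4671, 0.1689, 0.0454]
orientation: [-31.4, 89.1, 72.7]
force: [-0.3, 2.7, -1.6]
opening: 0.0139
```

Run:
```python
from h import *
togo([.4657,.168,.044],103.8)
```

```text
t 4.35 pos [0.4671 0.1689 0.0454] psi 104.14 open 13.9 F [-0.3  2.7 -1.6]
shift mm [ 1.4  1.6 -0.5] turn 0.34
```

Call:
arm_command(commands=[1,-10,0,0,0,0,-10,0,0.3,0,0,-10,0,0,0,0,-10,0,0,0,0,-8,0,0,0])

```text
clock: 4.97
tool_pos: [0.509, 0.1794, 0.0451]
orientation: [9.4, 89.2, 113.2]
force: [-3.9, 1.2, 4.2]
opening: 0.0138
```

```bash
cat >> h.py <<'E'
C=np.array([.550,.1896]); A=np.radians(13.8); RB=np.array([[np.cos(A),np.sin(A)],[-np.sin(A),np.cos(A)]])
def box():
    o=get_obs(); f=o["force"]; print("t",round(o["clock"],2),"box xy",((o["tool_pos"][:2]-C)@RB.T*1000).round(1),"z",round(o["tool_pos"][2]*1000,1),"psi",round(psi(),2),"Fbox",(RB@f[:2]).round(1),f[2].round(1),"M",o["moment"].round(2),"op",round(o["opening"]*1000,1),"pitch",o["orientation"][1].round(2))
E
python3 -c "
from h import *
box()"
```

```text
t 4.97 box xy [-42.3  -0.1] z 45.1 psi 103.8 Fbox [-3.5  2.1] 4.2 M [0.33 1.43 0.05] op 13.8 pitch 89.24
```

Call:
arm_command(commands=[0,-9,0,0,0,0,-9,0,0,0,0,-9,0,0,0,0,-6,0,0,0])

```text
clock: 5.48
tool_pos: [0.5406, 0.187, 0.0452]
orientation: [29.2, 89.2, 132.9]
force: [-7.3, 0.4, 8.0]
opening: 0.0137
```

```bash
python3 -c "
from h import *
box()"
```

```text
t 5.47 box xy [-9.7 -0.2] z 45.2 psi 103.74 Fbox [-7.   2.2] 8.0 M [0.52 2.41 0.03] op 13.7 pitch 89.15
```

Call:
arm_command(commands=[0,-5,0,0,0,0,-4,0,0,0,0,-3,0,0,0])

```text
clock: 5.85
tool_pos: [0.5508, 0.1895, 0.0455]
orientation: [44.1, 89.0, 147.8]
force: [-8.4, 0.6, 9.4]
opening: 0.0136
```

```bash
python3 -c "
from h import *
box()
s=snapshot('top'); t=snapshot('side')
a=cv2.resize(s['frame'][170:240,120:190],None,fx=5.6,fy=5.6,interpolation=cv2.INTER_CUBIC)
b=cv2.resize(t['frame'][110:180,195:265],None,fx=5.6,fy=5.6,interpolation=cv2.INTER_CUBIC)
cv2.imwrite('pics/a2.png',np.hstack([a,b]))
"
```

```text
t 5.85 box xy [ 0.7 -0.3] z 45.5 psi 103.71 Fbox [-8.   2.6] 9.4 M [0.63 2.85 0.04] op 13.6 pitch 88.99
```

View pics/a2.png

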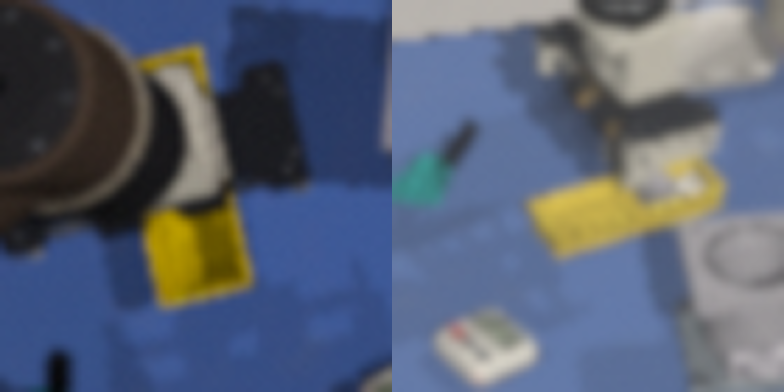

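Call:
arm_command(commands=[0,-3,0,0,0,0,-3,0,0,0])

```text
clock: 6.2
tool_pos: [0.5557, 0.1907, 0.0457]
orientation: [49.8, 88.9, 153.5]
force: [-8.1, 1.7, 9.4]
opening: 0.0138
```

```bash
python3 -c "
from h import *
box()"
```

```text
t 6.2 box xy [ 5.8 -0.3] z 45.7 psi 103.7 Fbox [-7.5  3.6] 9.4 M [0.58 2.8  0.05] op 13.8 pitch 88.88
```

Call:
arm_command(commands=[0,-3,0,0,0,0,-2,0,0,0])

```text
clock: 6.45
tool_pos: [0.559, 0.1915, 0.046]
orientation: [56.8, 88.7, 160.5]
force: [-10.2, 1.8, 11.4]
opening: 0.0139
```

```bash
python3 -c "
from h import *
box()"
```

```text
t 6.45 box xy [ 9.2 -0.3] z 46.0 psi 103.68 Fbox [-9.5  4.2] 11.4 M [0.52 3.63 0.06] op 13.9 pitch 88.71
```

```bash
python3 -c "
from h import *
box()
t=snapshot('side')
b=cv2.resize(t['frame'][125:165,210:265],None,fx=14,fy=14,interpolation=cv2.INTER_CUBIC)
R=lambda x,y,z:np.r_[C+RB.T@np.array([x,y])/1000,z/1000]
for p in [(75,-21.5,3),(75,-25.5,25),(75,25,25),(25,-21.5,3),(25,-25.5,25),(75,0,3),(25,0,3)]:
    u=proj(t,R(*p))[0]; q=((u-[210,125])+.5)*14; print(p,q.round()); cv2.circle(b,tuple(int(v) for v in q),3,(0,0,255),-1)
cv2.imwrite('pics/a3.png',b)
"
```

```text
t 6.45 box xy [ 9.2 -0.3] z 46.0 psi 103.68 Fbox [-9.5  4.2] 11.4 M [0.52 3.63 0.06] op 13.9 pitch 88.71
(75, -21.5, 3) [597. 310.]
(75, -25.5, 25) [602. 264.]
(75, 25, 25) [534. 191.]
(25, -21.5, 3) [468. 350.]
(25, -25.5, 25) [472. 303.]
(75, 0, 3) [568. 279.]
(25, 0, 3) [440. 318.]
```

View pics/a3.png

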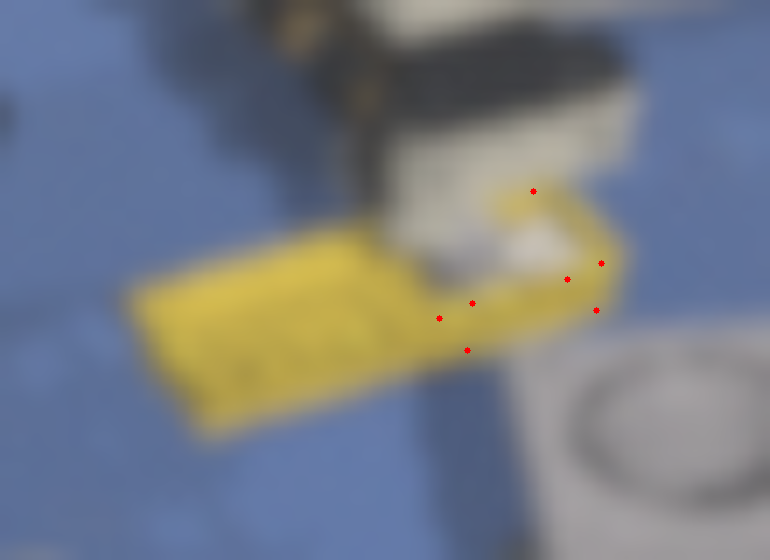

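Call:
arm_command(commands=[0,-3,0,0,0,0,-3,0,0,0])

```text
clock: 6.75
tool_pos: [0.5594, 0.1915, 0.0463]
orientation: [68.6, 88.2, 172.3]
force: [-18.0, 1.2, 17.2]
opening: 0.0139
```

```bash
python3 -c "
from h import *
box()"
```

```text
t 6.75 box xy [ 9.5 -0.4] z 46.3 psi 103.63 Fbox [-17.1   5.4] 17.2 M [1.09 6.07 0.14] op 13.9 pitch 88.17
```

Call:
arm_command(commands=[3,2,0,0,0,4,3,0,0,0])

```text
clock: 7.0
tool_pos: [0.5571, 0.1915, 0.0439]
orientation: [64.2, 88.5, 167.9]
force: [-6.6, -3.8, 33.9]
opening: 0.014
```

```bash
python3 -c "
from h import *
box()"
```

```text
t 7.0 box xy [7.4 0.1] z 43.9 psi 103.77 Fbox [-7.3 -2.1] 33.9 M [-1.2   2.21 -0.1 ] op 14.0 pitch 88.45
```

Call:
arm_command(commands=[2,3,0,0,0,3,4,0,0,0])

```text
clock: 7.25
tool_pos: [0.5563, 0.1914, 0.0437]
orientation: [46.6, 89.0, 150.5]
force: [1.3, -2.5, 17.3]
opening: 0.0139
```

```bash
python3 -c "
from h import *
box()"
```

```text
t 7.25 box xy [6.5 0.2] z 43.7 psi 103.92 Fbox [ 0.6 -2.8] 17.3 M [-1.   -0.94 -0.06] op 13.9 pitch 88.98
```

Call:
arm_command(commands=[4,5,0,0,0,5,5,0,0,0,2,2,0,0,0])

```text
clock: 7.62
tool_pos: [0.5531, 0.1903, 0.0412]
orientation: [-13.5, 89.3, 90.6]
force: [-0.9, -1.8, 9.2]
opening: 0.0138
```

```bash
python3 -c "
from h import *
box()
t=snapshot('side')
b=cv2.resize(t['frame'][125:165,210:265],None,fx=14,fy=14,interpolation=cv2.INTER_CUBIC)
cv2.imwrite('pics/a4.png',b)"
```

```text
t 7.62 box xy [ 3.1 -0. ] z 41.2 psi 104.14 Fbox [-1.3 -1.6] 9.2 M [-0.59  0.66 -0.07] op 13.8 pitch 89.26
```

View pics/a4.png

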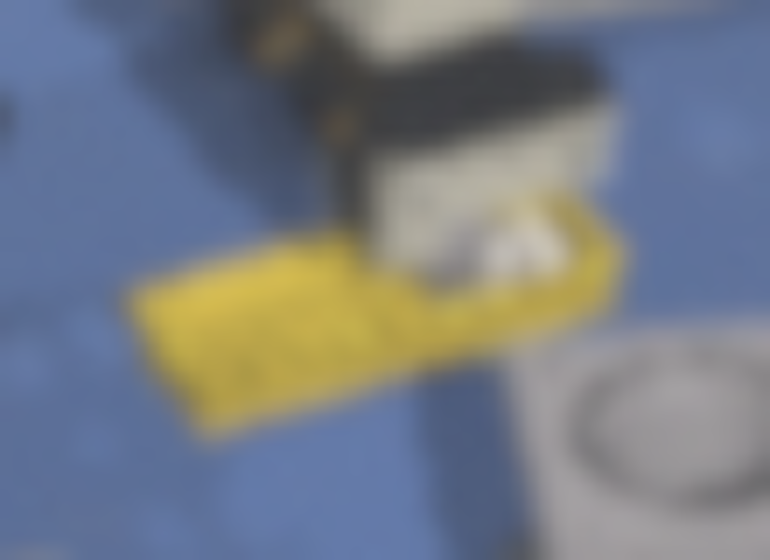

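Call:
arm_command(commands=[2,3,0,0,0,-4,0,0,0,0,-8,0,0,0,0,-10,0,0,0,0,-10,0,0,0,0])

```text
clock: 8.3
tool_pos: [0.5526, 0.1891, 0.0734]
orientation: [-23.1, 89.2, 81.0]
force: [-0.1, 0.6, -1.2]
opening: 0.014
```

Call:
arm_command(commands=[-10,0,0,0,0,-15,0,0,0,0,-18,0,0,0,0,-18,0,0,0,0,-10,0,0,0,0])

```text
clock: 8.93
tool_pos: [0.5525, 0.1882, 0.1502]
orientation: [-27.6, 89.2, 76.6]
force: [1.1, 0.6, -1.0]
opening: 0.0142
```

```bash
python3 -c "
from h import *
box()
t=snapshot('side')
o=get_obs(); u=proj(t,o['tool_pos'])[0]; print(u)
x0,y0=int(u[0])-25,int(u[1])-22
b=cv2.resize(t['frame'][y0:y0+50,x0:x0+66],None,fx=12,fy=12,interpolation=cv2.INTER_CUBIC)
cv2.imwrite('pics/a5.png',b)"
```

```text
t 8.93 box xy [ 2.1 -1.9] z 150.2 psi 104.15 Fbox [1.2 0.3] -1.0 M [-0.03 -0.01 -0.01] op 14.2 pitch 89.19
[236.05041061 122.20583934]
```

View pics/a5.png

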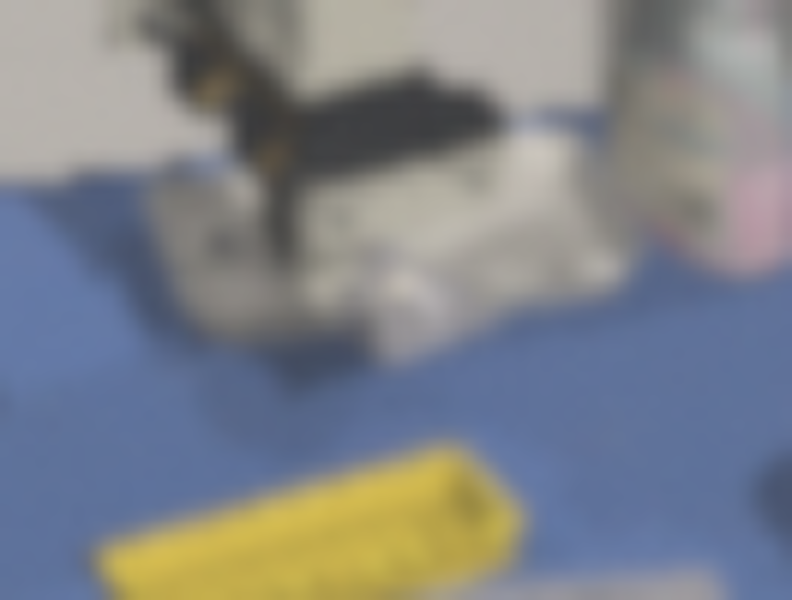

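Call:
arm_command(commands=[-1,1,-8,0,0,0,3,-14,0,0,0,4,-19,0,0,0,4,-19,0,0,0,4,-19,0,0])

```text
clock: 9.6
tool_pos: [0.5556, 0.1023, 0.1493]
orientation: [-20.8, 89.2, 83.4]
force: [-0.1, -0.7, -2.8]
opening: 0.014
```

Call:
arm_command(commands=[0,4,-19,0,0,0,4,-19,0,0,0,4,-19,0,0,0,4,-19,0,0,0,4,-19,0,0])

```text
clock: 10.22
tool_pos: [0.5596, -0.0025, 0.148]
orientation: [-21.4, 89.3, 82.7]
force: [-0.8, 0.0, -1.4]
opening: 0.0138
```

Call:
arm_command(commands=[0,3,-12,0,0,0,2,-8,0,0,0,0,-3,0,0,0,0,0,0,0])

```text
clock: 10.72
tool_pos: [0.5605, -0.0287, 0.1476]
orientation: [-21.6, 89.2, 82.4]
force: [-0.1, 0.7, -0.6]
opening: 0.0135
```

```bash
python3 -c "
from h import *
togo([.5606,-.0254,.15],104)
s=snapshot('top')
b=cv2.resize(s['frame'][160:232,125:230],None,fx=7.4,fy=7.4,interpolation=cv2.INTER_CUBIC)
cv2.imwrite('pics/a6.png',b)"
```

```text
t 10.72 pos [ 0.5605 -0.0287  0.1476] psi 104.04 open 13.5 F [-0.1  0.7 -0.6]
shift mm [-2.4 -0.9  3.2] turn 0.04
```

View pics/a6.png

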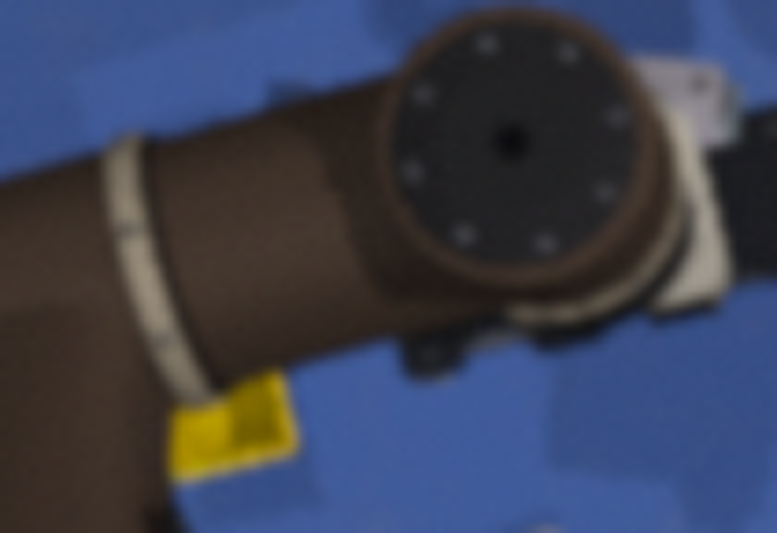

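```bash
python3 -c "
from h import *
t=snapshot('side')
b=cv2.resize(t['frame'][115:180,205:290],None,fx=9,fy=9,interpolation=cv2.INTER_CUBIC)
print((proj(t,[.6101,-.0132,.092])-[205,115]+.5)*9)
cv2.imwrite('pics/a7.png',b)"
```

```text
[[494.03120671 373.00553638]]
```

View pics/a7.png

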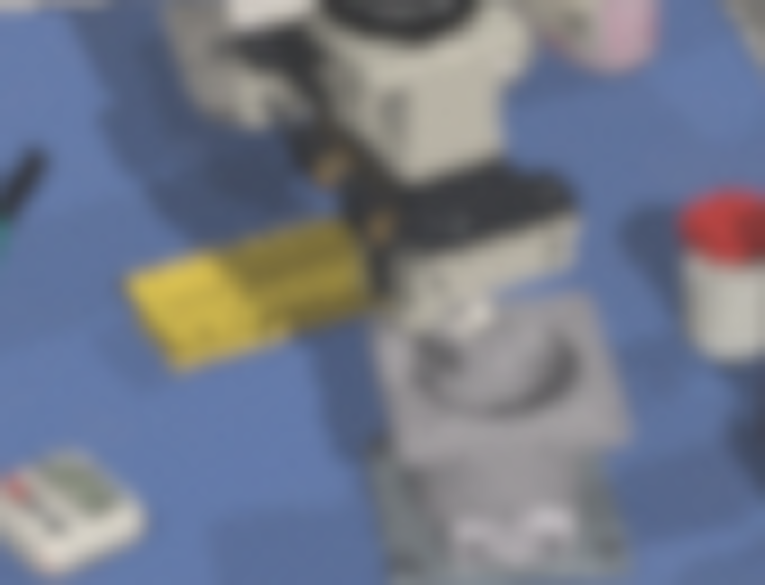

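```bash
python3 -c "
from h import *
t=snapshot('side'); o=get_obs(); d=np.array([np.cos(A),np.sin(A),0]); n=np.array([-d[1],d[0],0]); g=o['tool_pos']+[0,0,.019]
for th in(0,10):
  c,s=np.cos(np.radians(th)),np.sin(np.radians(th))
  for nm,x,z in(('lip',66,-58),('B',16,-58)):
    X=x*c-z*s; Z=x*s+z*c
    for y in(-19.5,19.5): print(th,nm,y,((proj(t,g+d*X/1000+n*y/1000+[0,0,Z/1000])[0]-[205,115]+.5)*9).round())
"
```

```text
0 lip -19.5 [543. 361.]
0 lip 19.5 [503. 319.]
0 B -19.5 [450. 390.]
0 B 19.5 [412. 348.]
10 lip -19.5 [560. 334.]
10 lip 19.5 [520. 293.]
10 B -19.5 [469. 378.]
10 B 19.5 [430. 336.]
```

Call:
arm_command(commands=[6,0,3,0,0,8,0,0,0,0,8,0,0,0,0,6,0,0,0,0,0,0,0,0,0])

```text
clock: 11.5
tool_pos: [0.5603, -0.0236, 0.1174]
orientation: [-24.9, 89.2, 79.3]
force: [0.1, 0.3, -1.0]
opening: 0.0139
```

```bash
python3 -c "
from h import *
togo([.5606,-.0254,.112],104); box()
t=snapshot('side')
b=cv2.resize(t['frame'][130:175,230:285],None,fx=14,fy=13,interpolation=cv2.INTER_CUBIC).astype(float)
b=np.clip((b-70)*1.7,0,255).astype(np.uint8)
cv2.imwrite('pics/a8.png',b)"
```

```text
t 11.5 pos [ 0.5603 -0.0236  0.1174] psi 104.17 open 13.9 F [ 0.1  0.3 -1. ]
shift mm [ 5.4  0.1 -1.8] turn 0.17
t 11.5 box xy [ -40.9 -209.5] z 117.4 psi 104.17 Fbox [0.1 0.3] -1.0 M [ 0.32 -0.28  0.09] op 13.9 pitch 89.21
```

View pics/a8.png

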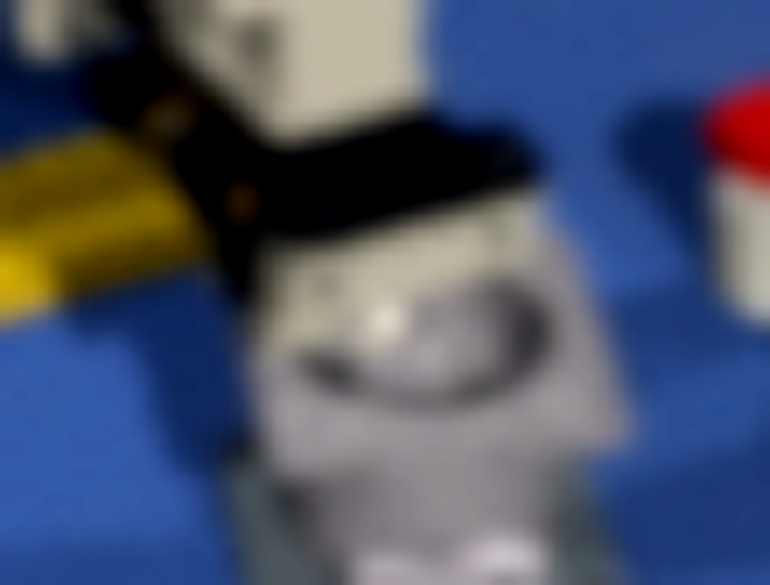

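Call:
arm_command(commands=[5,0,-2,0,0,0,0,0,0,0,0,-6,0,0,0,0,-8,0,0,0])

```text
clock: 12.05
tool_pos: [0.572, -0.0228, 0.1124]
orientation: [-0.8, 89.3, 103.3]
force: [-17.2, -1.1, 7.9]
opening: 0.0137
```

```bash
python3 -c "
from h import *
togo([.5606,-.0254,.112],104); box()"
```

```text
t 12.05 pos [ 0.572  -0.0228  0.1124] psi 104.12 open 13.7 F [-17.2  -1.1   7.9]
shift mm [ 0.4 11.7  0.2] turn 0.12
t 12.05 box xy [ -29.3 -211.5] z 112.4 psi 104.12 Fbox [-17.    3.1] 7.9 M [-0.05  6.21  0.13] op 13.7 pitch 89.26
```

Call:
arm_command(commands=[0,-8,0,0,0,0,-8,0,0,0])

```text
clock: 12.3
tool_pos: [0.5739, -0.022, 0.1091]
orientation: [62.2, 88.1, 166.2]
force: [-19.2, -0.1, 9.5]
opening: 0.0139
```

```bash
python3 -c "
from h import *
box()"
```

```text
t 12.3 box xy [ -27.3 -211.2] z 109.1 psi 103.95 Fbox [-18.7   4.4] 9.5 M [0.11 7.04 0.16] op 13.9 pitch 88.14
```

Call:
arm_command(commands=[0,4,0,0,0,6,2,0,0,0,5,0,0,0,0,0,0,0,0,0])

```text
clock: 12.8
tool_pos: [0.5694, -0.0239, 0.1034]
orientation: [63.3, 88.4, 167.3]
force: [-0.8, -0.1, -0.6]
opening: 0.0139
```

```bash
python3 -c "
from h import *
box()"
```

```text
t 12.8 box xy [ -32. -212.] z 103.4 psi 104.08 Fbox [-0.8  0.1] -0.6 M [-0.01 -0.12  0.02] op 13.9 pitch 88.39
```

Call:
arm_command(commands=[5,0,0,0,0,0,-5,0,0,0,-5,-6,0,0,0,-8,-6,0,0,0])

```text
clock: 13.3
tool_pos: [0.5779, -0.021, 0.1062]
orientation: [70.4, 87.4, 174.3]
force: [-4.2, 1.4, -4.1]
opening: 0.0135
```

```bash
python3 -c "
from h import *
box()"
```

```text
t 13.3 box xy [ -23.2 -211.2] z 106.2 psi 103.94 Fbox [-3.8  2.4] -4.1 M [0.44 1.69 0.06] op 13.5 pitch 87.42
```

Call:
arm_command(commands=[-5,-7,0,0,0,-5,-8,0,0,0,-4,-8,0,0,0])

```text
clock: 13.68
tool_pos: [0.5888, -0.0181, 0.1145]
orientation: [76.0, 85.9, 179.8]
force: [-12.8, -0.7, 7.3]
opening: 0.0138
```

```bash
python3 -c "
from h import *
box()"
```

```text
t 13.68 box xy [ -11.9 -211. ] z 114.5 psi 103.78 Fbox [-12.6   2.4] 7.3 M [-0.12  5.33 -0.04] op 13.8 pitch 85.89
```

Call:
arm_command(commands=[-7,-6,0,0,0,-7,-7,0,0,0,-6,-7,0,0,0,-6,-8,0,0,0])

```text
clock: 14.18
tool_pos: [0.6128, -0.0123, 0.1336]
orientation: [77.3, 85.0, -179.1]
force: [-4.2, -0.9, -3.9]
opening: 0.0136
```

```bash
python3 -c "
from h import *
box()"
```

```text
t 14.18 box xy [  12.8 -211.1] z 133.6 psi -256.36 Fbox [-4.3  0.1] -3.9 M [-0.13  1.63  0.06] op 13.6 pitch 85.0
```

Call:
arm_command(commands=[-4,-8,0,0,0,-3,-8,0,0,0,0,6,0,0,0,0,8,0,0,0,0,0,0,0,0])

```text
clock: 14.8
tool_pos: [0.6193, -0.0114, 0.1426]
orientation: [76.9, 85.4, -179.4]
force: [-3.2, 0.0, -1.1]
opening: 0.0138
```

```bash
python3 -c "
from h import *
box()
t=snapshot('side')
b=cv2.resize(t['frame'][115:180,225:295],None,fx=11,fy=9,interpolation=cv2.INTER_CUBIC)
cv2.imwrite('pics/a9.png',b)
m=cv2.inRange(t['frame'],(185,185,185),(255,255,255)); print(np.argwhere(m[125:165,235:285]).shape)"
```

```text
t 14.8 box xy [  19.4 -211.7] z 142.6 psi -256.31 Fbox [-3.1  0.8] -1.1 M [-0.13  0.98  0.03] op 13.8 pitch 85.43
(0, 2)
```

Call:
arm_command(commands=[0,8,0,0,0,0,8,0,0,0,0,0,0,0,0,0,-6,0,0,0,0,6,0,0,0])

```text
clock: 15.48
tool_pos: [0.6051, -0.0151, 0.1452]
orientation: [76.7, 85.7, -179.6]
force: [0.5, -0.2, -0.6]
opening: 0.0139
```

```bash
python3 -c "
from h import *
box()
t=snapshot('side')
b=cv2.resize(t['frame'][115:180,225:295],None,fx=11,fy=9,interpolation=cv2.INTER_CUBIC)
cv2.imwrite('pics/a10.png',b)"
```

```text
t 15.47 box xy [   4.6 -211.9] z 145.2 psi -256.27 Fbox [ 0.5 -0.3] -0.6 M [ 0.04 -0.17 -0.01] op 13.9 pitch 85.71
```

View pics/a10.png

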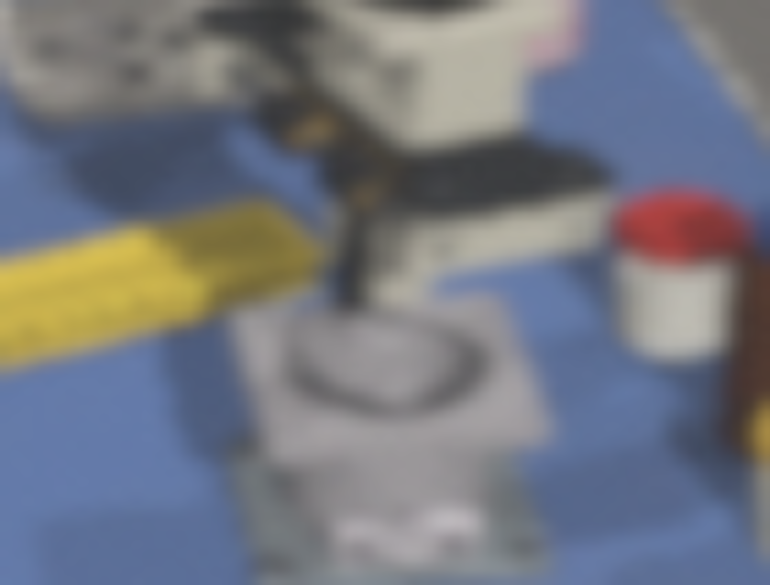

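Call:
arm_command(commands=[-8,2,0,0,0,-12,2,0,0,0,-15,0,0,0,0,-15,0,0,0,0,-15,0,0,0,0])

```text
clock: 16.15
tool_pos: [0.6049, -0.0165, 0.215]
orientation: [76.7, 85.7, -179.6]
force: [0.6, -0.8, -0.6]
opening: 0.0137
```

```bash
python3 -c "
from h import *
T=np.r_[C+RB.T@np.array([-5,0])/1000,.2]
togo(T,103.8)
o=get_obs(); print(o['joint_pos'].round(1)); M=o['orientation']"
```

```text
t 16.15 pos [ 0.6049 -0.0165  0.215 ] psi -256.29 open 13.7 F [ 0.6 -0.8 -0.6]
shift mm [ 15.    9.5 213.2] turn -0.09
[ 16.1  17.1  -5.4  -1.2 -71.6 -92. ]
```

Call:
arm_command(commands=[0,2,30,0,0,0,2,45,0,0,0,2,45,0,0,0,2,45,0,0,0,2,40,0,0])

```text
clock: 16.77
tool_pos: [0.5481, 0.1837, 0.2255]
orientation: [75.4, 86.0, 178.9]
force: [0.6, -0.1, -1.3]
opening: 0.0138
```

Call:
arm_command(commands=[0,0,6,0,0,0,0,0,0,0])

```text
clock: 17.02
tool_pos: [0.5464, 0.1923, 0.2272]
orientation: [74.7, 86.1, 178.3]
force: [-0.4, -0.8, -0.4]
opening: 0.0137
```

```bash
python3 -c "
from h import *
T=np.r_[C+RB.T@np.array([-5,0])/1000,.1]
togo(T,103.8); box()
o=get_obs()
s=snapshot('top');t=snapshot('side'); np.save('top1.npy',s,allow_pickle=True)
# jar interior vs before
s0=np.load('top0.npy',allow_pickle=True).item()
for nm,q in(('b',s0),('now',s)):
    hsv=cv2.cvtColor(q['frame'],cv2.COLOR_BGR2GRAY)
    u=proj(q,[.6101,-.0132,.05])[0].round().astype(int); print(nm,u); print(hsv[u[1]-7:u[1]+8,u[0]-8:u[0]+9])
"
```

```text
t 17.02 pos [0.5464 0.1923 0.2272] psi 103.65 open 13.7 F [-0.4 -0.8 -0.4]
shift mm [127.2   2.1  -3.5] turn -0.15
t 17.02 box xy [-2.9  3.5] z 227.2 psi 103.65 Fbox [-0.6 -0.6] -0.4 M [-0.01 -0.29  0.  ] op 13.7 pitch 86.09
b [206 184]
[[ 88  72  59  57  60  65  67  67  68  67  69  68  66  66  63  59  60]
 [ 84  67  61  63  66  67  69  68  68  69  69  69  69  69  67  64  61]
 [ 77  64  63  66  67  68  68  67  69  68  67  69  69  68  69  67  66]
 [ 71  63  64  66  67  67  67  68  68  68  68  69  69  69  69  67  67]
 [ 69  64  65  67  68  68  68  67  67  68  69  69  67  68  69  68  66]
 [ 70  64  66  66  67  67  66  68  68  67  69  67  69  67  68  67  65]
 [ 73  67  67  67  67  68  68  67  67  67  68  68  67  68  68  67  65]
 [ 74  66  67  67  68  68  68  67  68  68  68  67  66  67  68  67  63]
 [ 75  66  68  67  68  68  67  67  67  67  67  67  68  68  68  67  66]
 [ 73  66  66  67  67  67  67  66  67  67  67  68  67  67  67  66  67]
 [ 72  65  67  66  68  67  67  68  67  67  67  68  67  68  66  65  72]
 [ 75  66  66  65  66  66  66  66  67  67  66  67  67  66  65  67  82]
 [ 76  67  
[... 582 characters left out ...]
 74  69  66  64  65  65  65  65  65  66  65  67  71  76  74]
 [ 78  76  77  72  67  65  65  66  65  65  66  65  65  66  69  71  71]
 [ 78  76  75  71  66  64  65  66  65  65  65  66  65  65  67  66  65]
 [ 75  72  71  68  65  65  66  65  65  65  65  65  65  65  65  64  65]
 [ 71  65  67  66  64  65  65  65  65  65  65  65  65  66  65  64  66]
 [ 70  64  64  64  65  65  64  65  64  64  65  65  64  65  65  64  72]
 [ 73  64  63  63  64  64  64  63  64  65  65  65  65  63  62  67  85]
 [ 74  65  63  63  63  64  64  64  64  64  64  63  63  60  64  79 105]
 [ 75  63  61  61  62  63  64  62  62  64  64  63  60  63  77 103 124]
 [ 90  71  63  62  63  65  62  61  63  65  65  63  67  80 103 125 136]]
```

Call:
arm_command(commands=[30,0,-2,0,0,30,0,-1,0,0,30,0,0,0,0,20,0,0,0,0,0,0,0,0,0])

```text
clock: 17.75
tool_pos: [0.542, 0.1831, 0.1153]
orientation: [74.7, 86.2, 177.9]
force: [0.5, 0.4, 0.6]
opening: 0.0137
```

```bash
python3 -c "
from h import *
T=np.r_[C+RB.T@np.array([-5,0])/1000,.09]
togo(T,103.8); box()"
```

```text
t 17.75 pos [0.542  0.1831 0.1153] psi 103.16 open 13.7 F [0.5 0.4 0.6]
shift mm [25.3 -4.3  4.4] turn -0.64
t 17.75 box xy [-9.4 -4.4] z 115.3 psi 103.16 Fbox [0.6 0.3] 0.6 M [-0.04 -0.22 -0.03] op 13.7 pitch 86.16
```

Call:
arm_command(commands=[10,-1,4,-0.6,0,8,0,1,0,0,0,0,0,0,0])

```text
clock: 18.12
tool_pos: [0.5421, 0.1882, 0.0982]
orientation: [72.9, 86.3, 176.6]
force: [-0.0, -0.5, -0.8]
opening: 0.0135
```

```bash
python3 -c "
from h import *
T=np.r_[C+RB.T@np.array([-5,0])/1000,.08]
togo(T,103.8); box()"
```

```text
t 18.12 pos [0.5421 0.1882 0.0982] psi 103.74 open 13.5 F [-0.  -0.5 -0.8]
shift mm [18.2 -3.  -0.5] turn -0.06
t 18.12 box xy [-8.   0.6] z 98.2 psi 103.74 Fbox [-0.1 -0.5] -0.8 M [-0.01 -0.25 -0.06] op 13.5 pitch 86.3
```

Down to contact with the floor.

Call:
arm_command(commands=[8,0,0,0,0,6,0,0,0,0,4,0,0,0,0,3,0,0,0,0])

```text
clock: 18.62
tool_pos: [0.5411, 0.1888, 0.0768]
orientation: [72.0, 86.4, 175.8]
force: [-0.1, 0.5, -0.6]
opening: 0.0136
```

```bash
python3 -c "
from h import *
box()"
```

```text
t 18.62 box xy [-8.8  1.3] z 76.8 psi 103.76 Fbox [0.  0.5] -0.6 M [-0.02 -0.27 -0.01] op 13.6 pitch 86.37
```

Call:
arm_command(commands=[4,0,-1,0,0,4,0,0,0,0,3,0,0,0,0])

```text
clock: 19.0
tool_pos: [0.5426, 0.1887, 0.073]
orientation: [70.9, 86.7, 174.8]
force: [-8.9, -1.5, 25.2]
opening: 0.0133
```

```bash
python3 -c "
from h import *
box()"
```

```text
t 19.0 box xy [-7.4  0.9] z 73.0 psi 104.0 Fbox [-9.   0.7] 25.2 M [-0.56  4.3   0.  ] op 13.3 pitch 86.66
```

Call:
arm_command(commands=[0,6,0,0,0,2,7,0,0,0,3,7,0,0,0])

```text
clock: 19.38
tool_pos: [0.5261, 0.1852, 0.0718]
orientation: [66.0, 87.1, 170.1]
force: [2.8, -0.8, 8.2]
opening: 0.0139
```

```bash
python3 -c "
from h import *
box()"
```

```text
t 19.38 box xy [-24.3   1.5] z 71.8 psi 104.09 Fbox [ 2.5 -1.4] 8.2 M [-0.43 -1.53  0.06] op 13.9 pitch 87.11
```

Call:
arm_command(commands=[5,4,0,0,0,6,5,0,0,0,6,5,0,0,0])

```text
clock: 19.75
tool_pos: [0.517, 0.1832, 0.065]
orientation: [58.2, 87.8, 162.7]
force: [-5.5, -2.5, 26.3]
opening: 0.0138
```

```bash
python3 -c "
from h import *
box()"
```

```text
t 19.75 box xy [-33.6   1.6] z 65.0 psi 104.44 Fbox [-5.9 -1.1] 26.3 M [-1.05  1.98  0.03] op 13.8 pitch 87.84
```

Call:
arm_command(commands=[4,6,0,0,0,5,5,0,0,0,6,5,0,0,0,5,5,0,0,0])

```text
clock: 20.25
tool_pos: [0.4989, 0.1786, 0.0512]
orientation: [47.3, 88.3, 151.9]
force: [0.7, -0.9, 6.0]
opening: 0.0137
```

```bash
python3 -c "
from h import *
box()"
```

```text
t 20.25 box xy [-52.3   1.5] z 51.2 psi 104.64 Fbox [ 0.5 -1. ] 6.0 M [-0.38 -0.39 -0.07] op 13.7 pitch 88.32
```

Call:
arm_command(commands=[4,3,0,0,0,5,2,0,0,0,4,2,0,0,0])

```text
clock: 20.62
tool_pos: [0.49, 0.1762, 0.0396]
orientation: [48.4, 88.3, 153.1]
force: [-7.8, 2.3, 36.7]
opening: 0.0133
```

```bash
python3 -c "
from h import *
box()"
```

```text
t 20.62 box xy [-61.5   1.3] z 39.6 psi 104.7 Fbox [-7.1  4.1] 36.7 M [ 0.67  3.34 -0.  ] op 13.3 pitch 88.31
```

Call:
arm_command(commands=[-3,0,0,0,0,0,0,0,0,45,0,0,0,0,45,0,0,0,0,45])

```text
clock: 21.12
tool_pos: [0.4887, 0.1755, 0.0417]
orientation: [51.3, 88.2, 156.0]
force: [0.1, 0.6, 0.5]
opening: 0.0366
```

Call:
arm_command(commands=[-8,0,0,0,45,-15,0,0,0,45,-25,0,0,0,45,-30,0,0,0,45,-30,0,0,0,45])

```text
clock: 21.75
tool_pos: [0.4911, 0.1732, 0.1541]
orientation: [57.0, 88.2, 161.7]
force: [0.8, 0.6, -0.8]
opening: 0.0393
```

```bash
python3 -c "
from h import *
box(); togo([.5867,-.2590,.16],58.6)
print(get_obs()['joint_pos'].round(1))
t=snapshot('side'); hsv=cv2.cvtColor(t['frame'],cv2.COLOR_BGR2HSV)
R=lambda x,y,z:np.r_[C+RB.T@np.array([x,y])/1000,z/1000]
# print where dark handle pixels are near the box
g=cv2.cvtColor(t['frame'],cv2.COLOR_BGR2GRAY); print(proj(t,R(-75,0,3)),proj(t,R(75,0,3)))
print(g[128:160:1,216:256])
"
```

```text
t 21.75 box xy [-61.1  -1.8] z 154.1 psi 104.67 Fbox [0.9 0.4] -0.8 M [ 0.03 -0.13 -0.01] op 39.3 pitch 88.16
t 21.75 pos [0.4911 0.1732 0.1541] psi 104.67 open 39.3 F [ 0.8  0.6 -0.8]
shift mm [  -5.9   17.  -442.4] turn 46.07
[  39.8   10.5  -22.6   -1.8  -57.9 -114.2]
[[222.07401441 152.99800446]] [[250.05095775 144.4557884 ]]
[[ 92  93  96 ... 106 106 108]
 [ 92  93  98 ... 110 110 111]
 [ 92  93  96 ... 112 112 112]
 ...
 [117 117 116 ... 130 138 144]
 [119 119 118 ... 127 134 140]
 [120 120 119 ... 135 134 137]]
```

Call:
arm_command(commands=[0,2,-40,0,45,0,2,-55,0,45,0,2,-55,0,45,0,2,-55,0,45,0,2,-55,0,45])

```text
clock: 22.42
tool_pos: [0.5541, -0.0825, 0.1619]
orientation: [22.6, 88.8, 127.8]
force: [1.5, -0.1, -0.2]
opening: 0.0395
```

Call:
arm_command(commands=[0,2,-55,0,30,0,2,-55,0,30,0,2,-40,0,30,0,0,-20,5,30,0,0,0,9,30])

```text
clock: 23.05
tool_pos: [0.5941, -0.2589, 0.1637]
orientation: [27.2, 89.0, 117.8]
force: [-0.4, 1.8, 0.3]
opening: 0.026
```

Call:
arm_command(commands=[0,0,0,9,30,0,0,0,9,30,0,0,0,9,30,0,0,0,0,30])

```text
clock: 23.55
tool_pos: [0.594, -0.2604, 0.1676]
orientation: [47.8, 89.1, 110.4]
force: [0.4, 0.2, 0.9]
opening: 0.0264
```

```bash
python3 -c "
from h import *
togo([.5867,-.2590,.11],58.6); o=get_obs(); print(o['orientation'],o['joint_pos'].round(1))
s=snapshot('top'); t=snapshot('side')
np.save('top2.npy',s,allow_pickle=True)
for nm,q in(('top',s),('side',t)):
    g=cv2.cvtColor(q['frame'],cv2.COLOR_BGR2GRAY); R=lambda x,y,z:np.r_[C+RB.T@np.array([x,y])/1000,z/1000]
    print(nm,proj(q,R(-75,0,25)),proj(q,R(75,0,25)))
    x0,x1,y0,y1=(136,170,176,232) if nm=='top' else (214,258,130,160)
    np.set_printoptions(linewidth=250,threshold=100000); print(x0,y0); print(g[y0:y1:2 if nm=='top' else 1,x0:x1])
"
```

```text
t 23.55 pos [ 0.594  -0.2604  0.1676] psi 62.61 open 26.4 F [0.4 0.2 0.9]
shift mm [57.6  7.2 -2.1] turn 4.01
[ 47.81840365  89.07629176 110.43013757] [  -7.    20.8   -6.5   -0.9  -63.1 -110. ]
top [[156.31961281 220.79933018]] [[147.26149327 181.14094433]]
136 176
[[ 84  84  84  83  84  84  84  84  86  84  84  84  83  83  84  83  78  67  60  57  55  56  60  62  62  61  61  62  62  62  63  62  62  63]
 [ 85  83  84  83  84  85  84  83  83  85  87  88  90  91  97 104 110 106 109 107  82  59  57  60  61  61  60  61  61  62  63  62  61  63]
 [ 82  83  82  84  84  88  94 100 102 106 112 120 123 121 118 117 113 108 118 128 100  67  56  60  62  62  62  61  62  62  62  62  62  61]
 [ 68  68  86 116 128 126 125 122 116 109 108 102  89  78  72  71  71  74  96 119 113  80  58  57  60  62  61  62  61  61  62  61  61  61]
 [ 54  56  66  84  92  85  76  78  90 101 106 101  86  75  73  72  72  72  80 100 110  84  58  57  60  60  61  61  61  60  62  61  61  60]
 [ 53  54  56  66  80  77  67  66  70  72  74  74  72  72  74  73  74  75  77  81  81  68  53  53  59  61  61  61  61  61  61  62  60  62]
[... 7803 characters left out ...]
9 107 107 105 107 108 114 124 130 130 125 123 121 121 121 122 121 120 113 104  96  92  92  92  92  92  91  92  93  98 107 115 115 105  95  93  93  94  93  94  95]
 [111 114 114 115 113 111 111 110 112 115 119 122 122 121 121 121 121 121 122 121 121 117 108  98  93  92  91  92  92  91  91  93  97 104 114 116 109  99  91  90  91  93  94  95]
 [117 117 118 119 119 117 117 116 117 118 120 121 121 121 121 122 121 122 122 122 122 119 111 100  93  92  91  92  92  91  93  92  95 103 111 117 114 107  97  91  91  92  93  93]
 [120 121 121 121 121 121 120 120 120 122 121 121 121 121 121 121 122 122 121 122 122 120 113 103  94  92  91  92  92  91  92  92  94 101 110 117 118 115 109  99  95  93  93  92]]
```

```bash
python3 -c "
from h import *
R=lambda x,y,z:np.r_[C+RB.T@np.array([x,y])/1000,z/1000]
s0=np.load('top0.npy',allow_pickle=True).item(); t0=np.load('side0.npy',allow_pickle=True).item()
s=np.load('top2.npy',allow_pickle=True).item(); t=snapshot('side')
def dk(q,x0,x1,y0,y1,th):
    g=cv2.cvtColor(q['frame'],cv2.COLOR_BGR2GRAY)[y0:y1,x0:x1]; g=cv2.resize(g,None,fx=4,fy=4,interpolation=cv2.INTER_CUBIC); p=np.argwhere(g<th)[:,::-1]/4.+[x0-.4,y0-.4]
    c,sz,a=cv2.minAreaRect(p.astype(np.float32)); print('dark',p.min(0).round(1),p.max(0).round(1),'rect',np.round(c,1),np.round(sz,1),round(a))
for nm,a,b in(('before',s0,t0),('now',s,t)):
    print(nm); dk(a,150,160,212,232,45); 
    dk(b,214,226,136,152,85)
for x0 in(-45,-35,-25,-15):
  for th in(0,10,20):
    c,sn=np.cos(np.radians(th)),np.sin(np.radians(th))
    f=lambda x,z:R(x0+25+(x-25)*c+z*sn,0,3+z*c-(x-25)*sn)
    print(x0,th,'top cam end/base/lip',[proj(s,f(*p))[0].round(1).tolist() for p in((-60,84),(-30,32),(25,0))],'side',[proj(t,f(*p))[0].round(1).tolist() for p in((-60,84),(-30,32),(25,0))])
"
```

```text
before
dark [153.1 219.6] [157.1 227.8] rect [155.1 223.7] [8.2 4. ] 90
dark [213.6 135.6] [224.4 149.1] rect [219.1 142.7] [ 8.3 16.4] 54
now
dark [153.4 217.1] [156.8 225.4] rect [154.9 221.2] [3.4 8.3] 6
dark [217.8 140.1] [223.8 146.1] rect [221.3 143. ] [7.2 3.7] 29
-45 0 top cam end/base/lip [[154.7, 228.4], [155.8, 220.7], [154.2, 206.6]] side [[215.2, 139.9], [221.7, 147.5], [232.5, 149.8]]
-45 10 top cam end/base/lip [[152.9, 223.8], [154.9, 218.9], [154.2, 206.6]] side [[218.2, 136.6], [222.9, 145.5], [232.5, 149.8]]
-45 20 top cam end/base/lip [[151.1, 218.7], [153.9, 216.6], [154.2, 206.6]] side [[221.7, 133.6], [224.3, 143.7], [232.5, 149.8]]
-35 0 top cam end/base/lip [[154.0, 225.6], [155.1, 218.0], [153.6, 204.0]] side [[217.2, 139.4], [223.7, 146.9], [234.4, 149.2]]
-35 10 top cam end/base/lip [[152.2, 221.1], [154.2, 216.2], [153.6, 204.0]] side [[220.2, 136.0], [224.8, 144.9], [234.4, 149.2]]
-35 20 top cam end/base/lip [[150.4, 215.9], [153.3, 213.9], [153.6, 204.0]] side [[223.7, 133.0], [226.3, 143.1], [234.4, 149.2]]
-25 0 top cam end/base/lip [[153.4, 222.8], [154.5, 215.3], [153.0, 201.4]] side [[219.2, 138.8], [225.6, 146.3], [236.3, 148.7]]
-25 10 top cam end/base/lip [[151.6, 218.3], [153.6, 213.5], [153.0, 201.4]] side [[222.2, 135.4], [226.7, 144.3], [236.3, 148.7]]
-25 20 top cam end/base/lip [[149.8, 213.1], [152.7, 211.2], [153.0, 201.4]] side [[225.6, 132.5], [228.2, 142.5], [236.3, 148.7]]
-15 0 top cam end/base/lip [[152.8, 220.1], [153.9, 212.7], [152.4, 198.8]] side [[221.2, 138.2], [227.5, 145.7], [238.1, 148.1]]
-15 10 top cam end/base/lip [[150.9, 215.5], [153.0, 210.8], [152.4, 198.8]] side [[224.2, 134.8], [228.7, 143.8], [238.1, 148.1]]
-15 20 top cam end/base/lip [[149.1, 210.3], [152.1, 208.5], [152.4, 198.8]] side [[227.6, 131.9], [230.1, 141.9], [238.1, 148.1]]
```

Call:
arm_command(commands=[20,4,-1,4,30,20,3,-1,0,30,15,0,0,0,30,0,0,0,0,30])

```text
clock: 24.2
tool_pos: [0.587, -0.2579, 0.1118]
orientation: [47.4, 89.1, 106.5]
force: [0.1, -0.7, 0.3]
opening: 0.0262
```

```bash
python3 -c "
from h import *
togo([.5867,-.2590,.07],58.6); o=get_obs(); print(o['orientation'])
s0=np.load('top0.npy',allow_pickle=True).item()
z=lambda x,y:[120-.39+x/4.4,150-.39+y/4.4]
P=onz(s0,[dark(s0,u) for u in[z(662,110),z(752,163),z(697,253),z(608,199)]],.008); print(P[:,:2].round(4).tolist())
J=onz(s0,[dark(s0,u) for u in[z(328,84),z(440,97),z(424,203),z(316,191)]],.092); print(J[:,:2].round(4).tolist())
t0=np.load('side0.npy',allow_pickle=True).item(); print('side proj cover holes',proj(t0,P).round(1).tolist(),'jar',proj(t0,J).round(1).tolist())
def near(q,us): return [np.round(dark(q,u,r=2.5),1).tolist() for u in us]
print(near(t0,proj(t0,P)),near(t0,proj(t0,J)))
"
```

```text
t 24.2 pos [ 0.587  -0.2579  0.1118] psi 59.12 open 26.2 F [ 0.1 -0.7  0.3]
shift mm [41.8 -0.3 -1.1] turn 0.52
[ 47.35889644  89.12137533 106.47923008]
[[0.6474, -0.2445], [0.6012, -0.3192], [0.5263, -0.2734], [0.5718, -0.1989]]
[[0.6584, 0.0257], [0.6492, -0.0618], [0.5618, -0.0519], [0.5711, 0.0352]]
side proj cover holes [[282.9, 203.9], [277.3, 218.5], [255.8, 214.0], [262.0, 199.8]] jar [[267.6, 149.3], [271.2, 161.1], [250.7, 162.9], [248.0, 151.0]]
[[283.8, 200.8], [276.7, 221.7], [253.0, 212.3], [263.5, 200.7]] [[266.0, 152.0], [274.1, 159.5], [247.6, 163.3], [244.9, 151.9]]
```

Call:
arm_command(commands=[30,0,-1,0.5,30,20,0,0,0,30,0,0,0,0,30])

```text
clock: 24.58
tool_pos: [0.5887, -0.2587, 0.0633]
orientation: [34.3, 89.2, 93.1]
force: [0.9, 0.2, 0.0]
opening: 0.0263
```

```bash
python3 -c "
from h import *
togo([.5867,-.2590,.026],58.6); print(get_obs()['orientation'])"
```

```text
t 24.57 pos [ 0.5887 -0.2587  0.0633] psi 58.79 open 26.3 F [0.9 0.2 0. ]
shift mm [37.3  1.5 -1.3] turn 0.19
[34.33469491 89.23925277 93.12762128]
```

Call:
arm_command(commands=[15,1,-1,0,30,15,0,0,0,30,6,0,0,0,30,0,0,0,0,30])

```text
clock: 25.08
tool_pos: [0.5887, -0.2589, 0.0273]
orientation: [21.2, 89.3, 80.0]
force: [-0.1, -0.1, 0.6]
opening: 0.0262
```

```bash
python3 -c "
from h import *
togo([.5867,-.2590,.026],58.6); print(get_obs()['orientation'],get_obs()['moment'])"
```

```text
t 25.07 pos [ 0.5887 -0.2589  0.0273] psi 58.86 open 26.2 F [-0.1 -0.1  0.6]
shift mm [ 1.3  1.7 -1.1] turn 0.26
[21.17949649 89.27724373 80.03969587] [-0.11563    -0.05850586 -0.03973138]
```

Call:
arm_command(commands=[1,2,-1,0,30,0,0,0,0,15,0,0,0,0,0,0,0,0,0,0,0,0,0,0,0])

```text
clock: 25.7
tool_pos: [0.587, -0.2587, 0.0271]
orientation: [14.6, 89.3, 73.4]
force: [0.1, 0.7, -2.2]
opening: 0.0136
```

```bash
python3 -c "
from h import *
togo([.5867,-.2590,.026],58.6); print(get_obs()['orientation'],get_obs()['moment'])"
```

```text
t 25.7 pos [ 0.587  -0.2587  0.0271] psi 58.87 open 13.6 F [ 0.1  0.7 -2.2]
shift mm [ 1.1  0.1 -0.4] turn 0.27
[14.55534797 89.26766575 73.42603514] [-0.09505032 -0.18456485 -0.00935401]
```

Call:
arm_command(commands=[-5,0,0,0,0,-15,0,0,0,0,-25,0,0,0,0,-30,0,0,0,0,-30,0,0,0,0])

```text
clock: 26.32
tool_pos: [0.5837, -0.2596, 0.1343]
orientation: [45.8, 89.2, 104.6]
force: [1.0, 0.4, -3.3]
opening: 0.0135
```

Call:
arm_command(commands=[-25,0,0,0,0,-15,0,0,-4,0,0,0,0,-7,0,0,0,0,-7,0,0,0,0,-7,0])

```text
clock: 26.95
tool_pos: [0.5842, -0.2606, 0.1849]
orientation: [-16.5, 89.2, 68.0]
force: [0.5, 0.2, -3.5]
opening: 0.014
```

```bash
python3 -c "
from h import *
togo([.6101,-.0132,.165],83.8); print(get_obs()['orientation'],get_obs()['moment'])"
```

```text
t 26.95 pos [ 0.5842 -0.2606  0.1849] psi 84.54 open 14.0 F [ 0.5  0.2 -3.5]
shift mm [ 19.9  -2.2 248.7] turn 0.74
[-16.4958312   89.22022553  68.04298817] [-0.02964448 -0.0044643  -0.00169504]
```

Call:
arm_command(commands=[0,0,25,0.7,0,0,0,40,0,0,0,0,45,0,0,0,-1,45,0,0,0,0,40,0,0])

```text
clock: 27.58
tool_pos: [0.6046, -0.0646, 0.1924]
orientation: [-23.5, 89.2, 60.1]
force: [0.6, 0.5, -4.2]
opening: 0.0137
```

Call:
arm_command(commands=[0,0,30,0,0,0,0,12,0,0,0,0,0,0,0])

```text
clock: 27.95
tool_pos: [0.6089, -0.0191, 0.1957]
orientation: [-27.5, 89.1, 56.3]
force: [1.6, -0.1, -4.0]
opening: 0.0137
```

```bash
python3 -c "
from h import *
togo([.6101,-.0132,.129],83.8); print(get_obs()['orientation'],get_obs()['moment'])
s=snapshot('top'); np.save('top3.npy',s,allow_pickle=True); cv2.imwrite('pics/t3.png',s['frame'])
print(proj(s,[.6101,-.0132,.19]))"
```

```text
t 27.95 pos [ 0.6089 -0.0191  0.1957] psi 83.8 open 13.7 F [ 1.6 -0.1 -4. ]
shift mm [66.7 -0.6  6. ] turn 0.0
[-27.48604564  89.06960589  56.31562787] [-0.13995109  0.05590132  0.01115383]
[[202.17244926 178.57290541]]
```

Call:
arm_command(commands=[20,0,5,0,0,20,0,1,0,0,10,0,0,0,0,0,0,0,0,0])

```text
clock: 28.5
tool_pos: [0.6098, -0.0172, 0.1458]
orientation: [-31.0, 89.1, 52.5]
force: [-0.2, 0.6, -3.6]
opening: 0.0139
```

```bash
python3 -c "
from h import *
togo([.6101,-.0132,.129],83.8); print(get_obs()['orientation'],get_obs()['moment'])"
```

```text
t 28.5 pos [ 0.6098 -0.0172  0.1458] psi 83.54 open 13.9 F [-0.2  0.6 -3.6]
shift mm [16.8  0.1  4. ] turn -0.26
[-31.04500277  89.0712378   52.49590538] [-0.05502476  0.05637732  0.0132955 ]
```

Call:
arm_command(commands=[6,0,3,-0.3,0,6,0,2,0,0,3,0,0,0,0,0,0,0,0,0])

```text
clock: 29.0
tool_pos: [0.6114, -0.0122, 0.1316]
orientation: [-36.7, 89.0, 47.1]
force: [0.2, -0.2, -3.7]
opening: 0.0136
```

```bash
python3 -c "
from h import *
togo([.6101,-.0132,.129],83.8); print(get_obs()['orientation'],get_obs()['moment'])
for n in('top','side'):
    s=snapshot(n); np.save(n+'4.npy',s,allow_pickle=True)
    o=get_obs(); y=np.radians(psi()-90); c=o['tool_pos'].copy(); c[2]-=.0271
    Rz=np.array([[np.cos(y),-np.sin(y)],[np.sin(y),np.cos(y)]])
    sq=np.array([[1,1],[-1,1],[-1,-1],[1,-1]])*.055
    print(n,'cover top corners',proj(s,np.c_[c[:2]+sq@Rz.T,np.full(4,c[2]+.008)]).round(1).tolist())
    y=np.radians(-6.2); Rj=np.array([[np.cos(y),-np.sin(y)],[np.sin(y),np.cos(y)]])
    print('flange',proj(s,np.c_[[.6101,-.0132]+sq@Rj.T,np.full(4,.092)]).round(1).tolist())
"
```

```text
t 29.0 pos [ 0.6114 -0.0122  0.1316] psi 83.84 open 13.6 F [ 0.2 -0.2 -3.7]
shift mm [ 2.6  1.2 -1.1] turn 0.04
[-36.72428482  88.97851895  47.11555785] [-0.04492673  0.07009213  0.02906286]
top cover top corners [[190.5, 163.8], [186.8, 195.0], [218.3, 198.3], [221.8, 167.0]]
flange [[191.6, 165.1], [187.9, 196.0], [219.0, 199.2], [222.5, 168.3]]
side cover top corners [[270.1, 143.6], [245.4, 145.7], [248.7, 160.5], [274.6, 158.3]]
flange [[269.7, 147.7], [245.2, 149.7], [248.5, 164.7], [274.2, 162.4]]
```

Call:
arm_command(commands=[2,1,-1,0,0,0,0,0,0,0])

```text
clock: 29.35
tool_pos: [0.6106, -0.013, 0.13]
orientation: [-38.5, 88.9, 45.3]
force: [0.1, 0.3, -4.3]
opening: 0.014
```

```bash
python3 -c "
from h import *
togo([.6101,-.0132,.129],83.8); print(get_obs()['orientation'],get_obs()['qvel'].round(1))
o=get_obs(); y=np.radians(psi()-90); c=o['tool_pos'].copy(); c[2]-=.0271
Rz=lambda y:np.array([[np.cos(y),-np.sin(y)],[np.sin(y),np.cos(y)]])
sq=np.array([[1,1],[-1,1],[-1,-1],[1,-1]])*.055
for n in('side','top'):
    s=snapshot(n); np.save(n+'5.npy',s,allow_pickle=True); s0=np.load(n+'0.npy',allow_pickle=True).item()
    pc=proj(s,np.c_[c[:2]+sq@Rz(y).T,np.full(4,c[2]+.008)]); pf=proj(s,np.c_[[.6101,-.0132]+sq@Rz(np.radians(-6.2)).T,np.full(4,.092)])
    def edge(q,P):
        f=cv2.cvtColor(q['frame'],cv2.COLOR_BGR2HSV)[:,:,1].astype(np.float32); f=cv2.GaussianBlur(f,(3,3),0); m=P.mean(0); out=[]
        for i in range(4):
            a,b=P[i],P[(i+1)%4]; t=(b-a)/np.linalg.norm(b-a); nn=np.array([t[1],-t[0]]); nn*=np.sign(nn@((a+b)/2-m)); r=[]
            for k in np.linspace(.15,.85,8):
                p=a+(b-a)*k; u=p+np.arange(-4,4.01,.25)[:,None]*nn
                v=cv2.remap(f,u[:,0].astype(np.float32)[None],u[:,1].astype(np.float32)[None],cv2.INTER_LINEAR)[0]; g=np.gradient(v); j=np.argmax(g); r.append((round(float(-4+.25*j),2),round(float(g[j]))))
            out.append(r)
        return out
    for nm,q,P in(('cover now',s,pc),('flange before',s0,pf)):
        print(n,nm)
        for e in edge(q,P): print(' ',e)
"
```

```text
t 29.35 pos [ 0.6106 -0.013   0.13  ] psi 83.84 open 14.0 F [ 0.1  0.3 -4.3]
shift mm [ 1.   0.5 -0.2] turn 0.04
[-38.49538023  88.93088542  45.34558806] [ 0.1 -0.1  0.4  0.2 -0.1 -0.1]
side cover now
  [(-3.25, 2), (-4.0, 1), (-4.0, 1), (-4.0, 0), (-4.0, 1), (1.25, 4), (0.5, 10), (0.5, 10)]
  [(0.25, 5), (0.75, 4), (1.0, 7), (1.5, 8), (1.25, 7), (1.0, 8), (1.0, 7), (1.0, 7)]
  [(-4.0, 0), (4.0, 0), (4.0, 0), (-3.5, 0), (-3.5, 0), (-4.0, 0), (-3.0, 0), (4.0, 1)]
  [(1.0, 7), (0.5, 7), (1.0, 7), (0.5, 7), (0.25, 7), (0.5, 7), (1.5, 6), (3.25, 7)]
side flange before
  [(0.75, 7), (0.5, 7), (0.75, 7), (1.25, 7), (1.25, 7), (3.5, 3), (2.25, 11), (1.25, 11)]
  [(0.5, 6), (0.25, 8), (0.75, 7), (0.0, 7), (0.5, 8), (0.75, 7), (0.0, 7), (0.25, 5)]
  [(-1.0, 0), (2.25, 0), (-2.5, 0), (1.25, 0), (1.0, 0), (1.5, 0), (3.0, 0), (1.5, 3)]
  [(1.25, 7), (0.25, 7), (0.75, 8), (1.25, 7), (1.0, 8), (0.75, 7), (0.5, 8), (1.0, 7)]
top cover now
  [(0.75, 0), (0.25, 1), (1.25, 1), (3.5, 1), (-3.5, 1), (2.75, 1), (-0.5, 8), (-0.25, 10)]
  [(2.5, 10), (3.25, 11), (3.0, 10), (3.5, 10), (3.5, 11), (3.25, 10), (3.75, 10), (3.25, 11)]
  [(3.25, 10), (3.0, 7), (1.5, 1), (-1.75, 3), (-1.75, 3), (-1.25, 3), (-1.75, 3), (-1.0, 2)]
  [(2.25, 9), (3.25, 13), (4.0, 6), (-0.25, 0), (4.0, 1), (-2.0, 0), (-3.5, 0), (2.0, 0)]
top flange before
  [(0.5, 12), (1.25, 10), (1.0, 11), (0.5, 10), (1.0, 11), (0.75, 11), (1.25, 10), (1.0, 11)]
  [(2.0, 11), (3.0, 11), (2.5, 11), (3.0, 10), (3.0, 11), (2.5, 10), (3.0, 11), (2.75, 11)]
  [(3.0, 10), (2.5, 11), (2.5, 10), (2.75, 11), (2.75, 11), (2.5, 10), (3.0, 9), (2.5, 8)]
  [(0.5, 10), (0.0, 11), (0.75, 11), (0.0, 11), (0.25, 11), (-0.5, 11), (0.5, 11), (0.0, 11)]
```

```bash
python3 -c "
from h import *
np.set_printoptions(linewidth=250,threshold=100000)
o=get_obs(); y=np.radians(psi()-90); c=o['tool_pos'].copy(); c[2]-=.0271
Rz=lambda y:np.array([[np.cos(y),-np.sin(y)],[np.sin(y),np.cos(y)]])
sq=np.array([[1,1],[-1,1],[-1,-1],[1,-1]])
for n in('top','side'):
    s=np.load(n+'5.npy',allow_pickle=True).item(); s0=np.load(n+'0.npy',allow_pickle=True).item()
    ph=proj(s,np.c_[c[:2]+.044*sq@Rz(y).T,np.full(4,c[2]+.008)]); pc=proj(s,np.c_[c[:2]+.055*sq@Rz(y).T,np.full(4,c[2]+.008)])
    print(n,'holes',ph.round(1).tolist(),'corners',pc.round(1).tolist())
    g=cv2.cvtColor(s['frame'],cv2.COLOR_BGR2GRAY); x0,x1,y0,y1=(182,226,160,204) if n=='top' else (241,281,140,170)
    print(x0,y0); print(g[y0:y1,x0:x1])
"
```

```text
top holes [[193.5, 167.5], [190.6, 192.4], [215.7, 195.0], [218.5, 170.1]] corners [[190.8, 164.1], [187.1, 195.3], [218.5, 198.5], [222.0, 167.3]]
182 160
[[ 34  34  35  33  33  29  25  24  26  32  34  35  34  32  33  35  34  36  36  39  43  44  41  47  55  57  64  84  97  87  76  71  72  71  72  74  80  87  90  90  88  83  79  77]
 [ 34  34  34  35  29  22  16  15  20  27  32  34  34  35  35  35  36  35  36  37  37  37  38  45  53  56  58  73  93  95  81  71  70  70  71  73  79  86  90  91  91  86  80  78]
 [ 35  34  33  34  29  20  13  13  18  25  31  35  35  35  34  35  35  36  36  36  37  36  38  44  53  55  54  63  87 101  89  77  72  70  72  72  78  85  90  92  91  87  83  80]
 [ 34  35  34  34  28  21  16  17  21  27  33  34  36  34  34  34  35  34  38  36  37  39  38  45  52  55  53  57  81 102 102  92  87  84  79  75  77  85  89  92  91  90  85  80]
 [ 35  36  35  34  31  27  23  23  26  32  34  34  35  36  33  35  36  37  39  36  37  37  39  46  53  56  51  53  74 104 123 126 125 121 110  93  82  84  89  94  93  91  88  84]
 [ 34  35  36  35  35  32  31  31  32  35  34  34
[... 11280 characters left out ...]
36 133 129 125 122 119 115 112 111 109 108 107]
 [118 112 106 100  98 102 108 114 120 128 133 136 138 138 139 142 146 149 152 152 153 152 152 150 148 144 142 137 130 125 123 120 115 112 110 108 107 105 105 104]
 [120 116 112 106 102 108 114 115 111 110 115 123 129 133 136 140 144 148 150 152 153 153 152 151 149 146 141 135 128 123 120 116 112 107 105 105 103 104 102 102]
 [121 118 115 109 104 106 114 114 108 102 106 116 126 130 134 139 143 146 150 152 153 153 152 150 149 146 141 135 125 119 115 111 108 105 104 102 103 102 102 102]
 [120 119 115 110 104 106 113 115 110 104 106 115 125 132 136 140 143 146 149 151 153 153 153 151 149 146 141 134 122 115 111 108 104 103 102 103 103 103 103 103]]
```

```bash
python3 -c "
from h import *
o=get_obs(); zt=o['tool_pos'][2]-.0271+.008
Rz=lambda y:np.array([[np.cos(y),-np.sin(y)],[np.sin(y),np.cos(y)]])
sq=np.array([[-1,1],[-1,-1]])*.044
tgt=[.6101,-.0132]+sq@Rz(np.radians(-6.2)).T
for k in range(3):
    s=snapshot('top'); d=[dark(s,u,r=1.5) for u in([191,193],[216.5,195.5])]
    P=onz(s,d,zt)[:,:2]; v=P[0]-P[1]; print(np.round(d,2).tolist(),'err mm',((P-tgt)*1000).round(1).tolist(),'dist',np.linalg.norm(v)*1000,'yaw',np.degrees(np.arctan2(v[1],v[0]))-90)
"
```

```text
[[191.17, 193.09], [216.44, 195.59]] err mm [[-1.5, -1.8], [-1.1, -2.3]] dist 88.45944793554423 yaw -5.893441677014579
[[191.2, 193.09], [216.41, 195.57]] err mm [[-1.5, -1.9], [-1.0, -2.2]] dist 88.24376774583506 yaw -5.8392819764093105
[[191.26, 192.99], [216.4, 195.56]] err mm [[-1.2, -2.1], [-1.0, -2.2]] dist 88.02802498275963 yaw -6.063095888291798
```

Call:
arm_command(commands=[0,-1,2,0,0,0,0,0,0,0])

```text
clock: 29.85
tool_pos: [0.6122, -0.0109, 0.1303]
orientation: [-39.5, 88.9, 44.4]
force: [0.1, -0.2, -3.8]
opening: 0.0138
```

```bash
cat > chk.py <<'E'
from h import *
o=get_obs(); zt=o['tool_pos'][2]-.0271+.008; print(o['clock'],o['tool_pos'],o['orientation'].round(2),'gap',(o['tool_pos'][2]-.1191)*1000,'F',o['force'].round(1))
Rz=lambda y:np.array([[np.cos(y),-np.sin(y)],[np.sin(y),np.cos(y)]])
sq=np.array([[-1,1],[-1,-1]])*.044
tgt=[.6101,-.0132]+sq@Rz(np.radians(-6.2)).T
for k in range(2):
    s=snapshot('top'); d=[dark(s,u,r=1.5) for u in([190.8,192.6],[216,195.2])]
    P=onz(s,d,zt)[:,:2]; v=P[0]-P[1]; print(np.round(d,2).tolist(),'err mm',((P-tgt)*1000).round(1).tolist(),'dist',(np.linalg.norm(v)*1000).round(1),'yaw',(np.degrees(np.arctan2(v[1],v[0]))-90).round(2))
E
python3 chk.py
```

```text
29.85 [ 0.61224847 -0.01090411  0.13032053] [-39.47  88.91  44.38] gap 11.220534035426708 F [ 0.1 -0.2 -3.8]
[[190.52, 192.65], [215.85, 195.29]] err mm [[-0.0, 0.5], [-0.0, -0.3]] dist 88.7 yaw -6.17
[[190.53, 192.67], [215.88, 195.26]] err mm [[-0.0, 0.5], [0.1, -0.4]] dist 88.8 yaw -6.08
```

Call:
arm_command(commands=[1,0,0,0,0,0,0,0,0,0,0,0,0,0,0])

```text
clock: 30.32
tool_pos: [0.6121, -0.011, 0.1291]
orientation: [-38.9, 88.9, 44.9]
force: [-0.1, 0.4, -3.4]
opening: 0.0138
```

```bash
python3 chk.py && python3 -c "
from h import *
print(get_obs()['qvel'].round(2))"
```

```text
30.325 [ 0.61205412 -0.0110352   0.12914208] [-38.94  88.93  44.91] gap 10.04208376674133 F [-0.1  0.4 -3.4]
[[190.58, 192.65], [215.94, 195.49]] err mm [[0.1, 0.4], [-0.6, -0.5]] dist 89.0 yaw -6.61
[[190.64, 192.63], [215.93, 195.45]] err mm [[0.2, 0.2], [-0.5, -0.5]] dist 88.7 yaw -6.6
[ 0.    0.03  0.01  0.02 -0.01 -0.03]
```

```bash
python3 -c "
from plant import *
print(close_job())"
```

```text
the job is handed in; nothing more can be done
None
```

The job is done and handed in at about 30 s, with the arm holding the cover still over the jar.

- **Balls:** I scooped all four and tipped them into the jar by pivoting the scoop against the inside of the mouth. The top picture afterwards showed four bright spots inside the jar and none left in the parts of the box I could see.
- **Scoop:** It is back in the yellow box. The handle's length and position in both pictures match a scoop lying flat on its pan.
- **Cover:** It is held by its handle about 10 mm above the flange. The height comes from the arm's reading, taking the plate as flat on the table when I gripped it. The wrist force is only the cover's weight, so nothing is touching.
- **Hole alignment:** My first placing was about 2 mm off in the top picture, so I corrected it. The last check put the two visible holes within about 0.8 mm of their threaded holes and the turn within half a degree. The arm hid the other two holes.
- **Level:** The tool leaned about 1° from vertical, so the cover may be up to about 1° off level. I could not measure the cover's tilt directly.

During scooping and tipping the wrist force peaked at about 37 N in the readings I took. I did not touch the timer, cup, dropper bottle or marker.

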